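# Clear the way, swing the fittings tray round and press its fittings home

## Task

Clear the steel offcut out of the way into the yellow scrap box, then swing the fittings tray a quarter turn clockwise (seen from above) about the pin in its corner, by pushing the free far corner round, until its long side lies flat against the steel fence; do not lift or tip it. Only after that put each fitting that is out on the bench into the tray pocket whose floor has its own colour and press it down until its top is flush with the tray. Leave everything else on the bench alone, and leave the tray against the fence.

Things in the scene. Friction and masses are not known exactly. Their poses are not given: they have to be found in the camera images.
- pin_base: Fixed steel pivot pin, 24 mm diameter, 50 mm tall, standing on the bench; origin on its axis at bench height. With it a fixed dark steel fence, 36 mm tall, along its +x (x = 45 to 150 mm), working face at y = -32.5 mm looking to +y. Its place and yaw vary.
- tray: Loose brown wooden tray, 178 x 120 x 50 mm tall, 0.85 kg; the pin stands in a 27 mm square hole in one corner cell, so it swings about the pin. Origin on the hole's axis at the underside; spans x -31 to 147, y -31 to 89 mm; z up; the x = 147 end is red. At the start its x axis is about 90 degrees anticlockwise (from above) of the pin_base x axis; home: x axes parallel, side y = -31 on the fence.
- tray_corner (a point): The tray's free far corner, diagonally opposite the pin, at x = 147, y = 89 mm in the tray frame, 25 mm above the bench. Pushed here against the y = 89 mm side, the tray slides round on the bench with about 3 to 8 N.
- pocket_ferrule (a point): Centre of the mouth, level with the tray's top, of the pocket with the brass floor, for the ferrule; x = 116, y = 0 mm in the tray frame. 48 mm square. The floor, held by friction, starts 24 mm below the mouth, so a 40 mm part set on it stands 16 mm proud; pushed with more than about 6 N it sinks 16 mm to a stop (part flush) and stays.
- pocket_coupling (a point): Centre of the mouth, level with the tray's top, of the pocket with the copper floor, for the coupling; x = 58, y = 0 mm in the tray frame. 48 mm square. The floor, held by friction, starts 24 mm below the mouth, so a 40 mm part set on it stands 16 mm proud; pushed with more than about 6 N it sinks 16 mm to a stop (part flush) and stays.
- pocket_cap (a point): Centre of the mouth, level with the tray's top, of the pocket with the black floor, for the cap; x = 116, y = 58 mm in the tray frame. 48 mm square. The floor, held by friction, starts 24 mm below the mouth, so a 40 mm part set on it stands 16 mm proud; pushed with more than about 6 N it sinks 16 mm to a stop (part flush) and stays.
- pocket_stopper (a point): Centre of the mouth, level with the tray's top, of the pocket with the white floor, for the stopper; x = 58, y = 58 mm in the tray frame. 48 mm square. The floor, held by friction, starts 24 mm below the mouth, so a 40 mm part set on it stands 16 mm proud; pushed with more than about 6 N it sinks 16 mm to a stop (part flush) and stays.
- pocket_bonnet (a point): Centre of the mouth, level with the tray's top, of the pocket with the green floor, for the bonnet; x = 0, y = 58 mm in the tray frame. 48 mm square. The floor, held by friction, starts 24 mm below the mouth, so a 40 mm part set on it stands 16 mm proud; pushed with more than about 6 N it sinks 16 mm to a stop (part flush) and stays.
- ferrule: Brass ferrule sleeve, yellow metal with one wide groove and a dark plugged bore on top; round, 44 mm diameter, 40 mm tall, 0.1 to 0.25 kg, flat solid top, foot bevelled by 3.5 mm; origin at the centre of its underside, z up. Stands upright on the bench at the start; in some starts it is absent.
- coupling: Copper coupling, reddish metal with two grooves and a dark plugged bore on top; round, 44 mm diameter, 40 mm tall, 0.1 to 0.25 kg, flat solid top, foot bevelled by 3.5 mm; origin at the centre of its underside, z up. Stands upright on the bench at the start; in some starts it is absent.
- cap: Black iron cap, bevelled top with a small dark square on it; round, 44 mm diameter, 40 mm tall, 0.1 to 0.25 kg, flat solid top, foot bevelled by 3.5 mm; origin at the centre of its underside, z up. Stands upright on the bench at the start; in some starts it is absent.
- stopper: White ceramic sink stopper, slightly narrower at the foot; round, 44 mm diameter, 40 mm tall, 0.1 to 0.25 kg, flat solid top, foot bevelled by 3.5 mm; origin at the centre of its underside, z up. Stands upright on the bench at the start; in some starts it is absent.
- bonnet: Green-painted valve bonnet with a groove and a small brass dot on top; round, 44 mm diameter, 40 mm tall, 0.1 to 0.25 kg, flat solid top, foot bevelled by 3.5 mm; origin at the centre of its underside, z up. Stands upright on the bench at the start; in some starts it is absent.
- offcut: Bare steel offcut block, 56 (its x) x 28 (y) x 30 mm tall, 0.2 kg, lying on the bench in the way of the tray, between the tray and where it is to lie at the fence; origin at the centre of its underside.
- scrap_box: Fixed yellow open box, 130 x 130 mm, 45 mm tall, walls 6 mm, inner floor about 6 mm up; origin at the centre of its underside.
- flux_tin: Bystander to be left alone: blue tin, 70 mm wide, 60 mm tall; origin at its underside.
- paste_jar: Bystander to be left alone: amber jar, 60 mm wide, 75 mm tall; origin at its underside.
- wrench: Bystander to be left alone: steel wrench lying flat; origin at its underside.
- mug: Bystander to be left alone: blue mug, 80 mm wide, 85 mm tall; origin at its underside.
- collar: Bystander to be left alone: plain copper ring, 60 mm wide, 22 mm tall; origin at its underside.

How it is judged:
By the outcome, as a careful person would: the job done as asked, in the order asked, and still so for the second after the job is handed in, with the robot touching nothing.
Of ferrule, coupling, cap, stopper, bonnet only 4 to 5 are there at a start; the rules pass over those that are not, and their reading is None.
At some moment in a run one of ferrule, coupling, cap, stopper, bonnet may be knocked a few centimetres aside while the robot is not near it.
It also fails if it takes over 208 s, if anything falls off the work surface, if the arm or the gripper's body presses on something with over 40 N, if the wrist force passes 120 N, or if a joint passes its speed limit or range.

## Robot

A 6-joint arm with a two-finger parallel gripper is mounted at the origin on the work surface. World frame = base frame: x ahead of the robot, y to its left, z up, the work surface at z = 0. Lengths are in mm, angles in rad, forces in N, time in s.
With the tool pointing down it reaches from about 375 to 925 mm from the base axis. Payload 5.7 kg.
Tool frame: the origin (TCP) lies midway between the tips of the shut fingers; the grasp point (between the pads) lies 19 mm behind it; z points along the fingers, y is the direction in which the jaws open and shut (so a half turn about z gives the same grasp; the last joint's range is limited). The gripper opens to 88 mm and grips with 3 to 60 N. Pads are 20 mm wide; open, the fingers measure 115 mm over their backs; the gripper's body (75 mm by 178 mm) begins 61 mm behind the grasp point.
Start: joints at [-0.115, 0.359, 1.51, -0, 1.272, -0.115], TCP at [599.968, -0.004, 222.623] pointing down, gripper open.
Joint ranges: [-2.97, 2.97], [-1.01, 2.36], [0.21, 2.38], [-0.96, 4.11], [0.2, 2.71], [-2.98, 2.98]. Speed limits (rad/s): [2.39, 2.39, 3.14, 3.14, 3.14, 3.14].

## Interface

Orientations are given as [roll, pitch, yaw] about the fixed x, y, z axes, in that order (R = Rz(yaw) Ry(pitch) Rx(roll)).
In Python, from rig import ctrl gives the robot as it stands. The module is installed in compiled form; this text tells all that it offers.
- The arm moves only by the tool jog_arm, never from a script. Its argument "commands" is a list of rows, each a list of 7 numbers: the turn, a rotation vector about the world's x, y, z in degrees, then the shift along the world's x, y, z in m, then the closure in counts, from 0 (fully open) to 255 (shut). In form: [[wx, wy, wz, x, y, z, fingers], ...]. A call has 1 to 8 rows; each row shifts and turns the commanded pose from where the row before left it; what a row does not reach is not made up. A row lasts 1/12 s, in which the tool goes at most 41.7 mm and 7.16 degrees, less where a joint would pass 70% of its speed; a pose out of reach is approached as far as the arm can. A call with a gripper value outside its range is refused whole. The fingers move at their own pace and stop on an object; "force" is the grip in N (left out, the last holds). Time passes only in rows, so rows that do not move let the fingers close. It gives the time, the measured TCP pose, the force and the opening at its end, in the units of the state.
- ctrl.get_obs(): the state, without advancing time (a new reading comes with each control period).
- ctrl.read_camera(name): name is "scene" or "side" or "wrist"; returns the picture (480x640x3 uint8, red, green, blue); there is no depth.
- ctrl.camera_info(name): a dict with "mtx" (3x3 intrinsics, pixels), "R" (3x3) and "t" (3): a world point X has camera coordinates R X + t. Camera axes: x right, y down, z forward; pixel columns grow to the right and rows downward; lengths in mm; the calibration is good to about 2 mm. A picture is of the moment at which its call begins: read the wrist's pose just before it. camera_info takes no time and is no camera call; for the wrist camera it gives the pose at the moment of the call.
- ctrl.finish_job(): hands the job in, once; it reports no verdict.
The state is a dict: "clock": time; "q": joint angles; "dq": joint speeds; "joint_efforts": joint torques, N m; "ee_pos": TCP position; "tcp_rot": TCP orientation; "force": force on the tool from outside, world axes, zero at the start; "ft_torque": the same for the moment, N m; "gripper_width": opening from 0.0 (shut) to 1.0 (fully open).
Only numpy, scipy, OpenCV 4.12 (cv2) and the standard library are available. Lean on these libraries where they do the work, as an engineer would, in place of code of your own. Each camera call takes 0.05 s, during which the arm holds its last target. There are 200 camera calls.

## Working session

There is one attempt and no reset: what is moved stays moved. The work goes in short steps, Python scripts to look and compute and a tool call to move; the robot and the scene stay as the last step left them, time stands still between calls to the robot, and variables do not carry over. Pictures are saved under pics/ and viewed, about 12 in all and at most 16, crops included, and the job is handed in when it is done.

Besides the shell and the picture viewer there is one more tool, called after "Request:" as a command line: name --pt "numbers of a row" for each row, then --argument value for the rest. jog_arm: Moves the arm, as the interface text tells. Its arguments: {"type":"object","properties":{"commands":{"type":"array","items":{"type":"array","items":{"type":"number"}}},"force":{"type":"number"}},"required":["commands"]}

```bash
mkdir -p pics; ls
cat > h.py <<'E'
import numpy as np, cv2
from rig import ctrl
def cam(n):
    c=ctrl.camera_info(n); return np.array(c["mtx"],float),np.array(c["R"],float),np.array(c["t"],float)
def ray(n,uv,z,c=None):
    K,R,t=c or cam(n); d=R.T@np.linalg.solve(K,[uv[0],uv[1],1]); o=-R.T@t
    return o+d*(z-o[2])/d[2]
def proj(n,X,c=None):
    K,R,t=c or cam(n); p=K@(R@np.asarray(X,float)+t); return p[:2]/p[2]
def shot(n,name):
    c=cam(n); im=ctrl.read_camera(n); cv2.imwrite(f"pics/{name}.png",im[:,:,::-1]); np.savez(f"pics/{name}.npz",K=c[0],R=c[1],t=c[2]); return im,c
def load(name):
    d=np.load(f"pics/{name}.npz"); return cv2.imread(f"pics/{name}.png")[:,:,::-1],(d["K"],d["R"],d["t"])
E
python3 - <<'E'
from h import *
for n in("scene","side","wrist"):
    shot(n,n+"0"); K,R,t=cam(n); print(n,-R.T@t,R[2],K[0,0])
print(ctrl.get_obs())
E
```

```text
pics
scene [1217.56074336  413.08519249  876.53902611] [-0.58299558 -0.36888805 -0.72390452] 455.3738022988368
side [ 363.31382635 -650.81557214  756.07327596] [ 0.20318006  0.67453132 -0.70973612] 452.12083805605954
wrist [599.47778463  72.88705626 383.84316347] [-0.00107728 -0.26371014 -0.96460137] 332.1089862036435
{'clock': 0.15, 'q': array([-1.15099371e-01,  3.59315785e-01,  1.51115839e+00, -2.94264380e-05,
        1.27250096e+00, -1.15073441e-01]), 'dq': array([-0.00186563, -0.0017243 , -0.00283561,  0.00194063, -0.00014032,
        0.00027046]), 'joint_efforts': array([ 6.01716038e-04, -5.15759647e+01, -2.71007627e+01,  6.74942834e-02,
        3.05557286e-02, -7.96465724e-05]), 'ee_pos': array([5.99479901e+02, 4.20413944e-02, 2.22026536e+02]), 'tcp_rot': array([-3.14021609e+00, -1.30806549e-04,  1.57077897e+00]), 'force': array([-0.72573391,  0.77482734,  0.04423155]), 'ft_torque': array([-0.01463007,  0.01257414, -0.03245147]), 'gripper_width': 0.9962565746514335}
```

View pics/scene0.png

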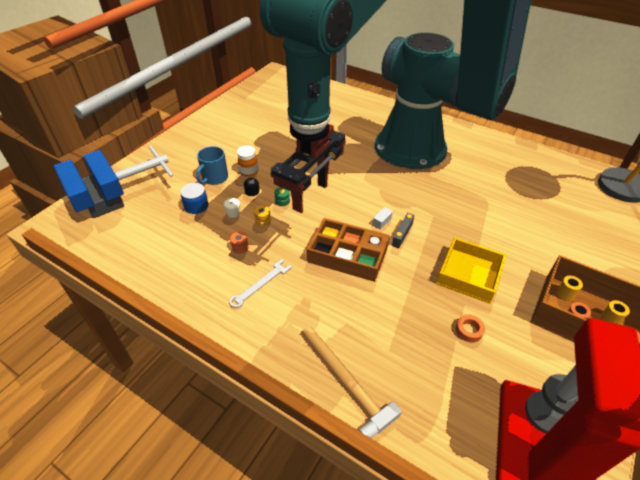

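View pics/side0.png

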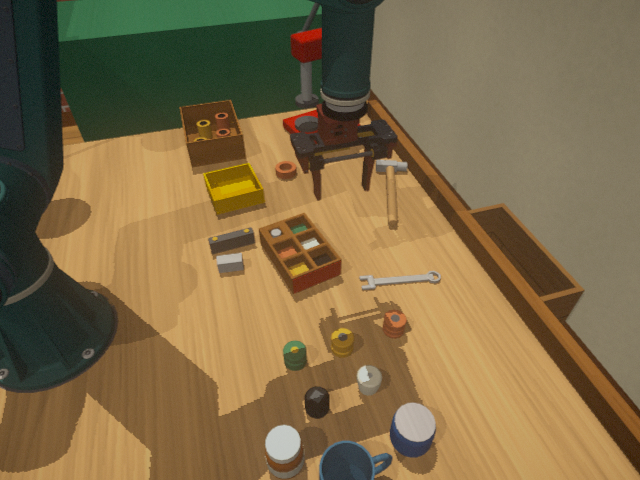

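Run:
```python
from h import *
a,_=load("scene0"); b,_=load("side0")
A=cv2.resize(a[160:300,220:420],(800,560),interpolation=3)
B=cv2.resize(b[205:345,190:390],(800,560),interpolation=3)
cv2.imwrite("pics/c1.png",B[:,:,::-1])
pts=dict(green=((283,190),(295,347)),brass=((263,210),(342,334)),copper=((239,236),(395,317)),white=((233,201),(369,371)),black=((251,180),(317,391)))
for k,(s,d) in pts.items(): print(k,ray("scene",s,40).round(),ray("side",d,40).round())
print("box",[ray("scene",p,45)[:2].round() for p in((453,241),(504,252),(495,291),(443,277))],[ray("side",p,45)[:2].round() for p in((205,182),(254,166),(263,190),(217,206))])
print("collar",ray("side",(286,168),22).round(),"tin",ray("side",(413,418),60).round(),"jar",ray("side",(284,443),75).round(),"mug",ray("side",(347,465),85).round())
```

```text
green [ 443. -194.   40.] [ 448. -193.   40.]
brass [ 539. -192.   40.] [ 540. -192.   40.]
copper [ 649. -184.   40.] [ 652. -184.   40.]
white [ 554. -283.   40.] [ 561. -280.   40.]
black [ 456. -297.   40.] [ 462. -289.   40.]
box [array([379., 282.]), array([347., 401.]), array([476., 419.]), array([501., 304.])] [array([348., 360.]), array([485., 394.]), array([486., 281.]), array([365., 252.])]
collar [572. 391.  22.] tin [ 592. -388.   60.] jar [ 386. -373.   75.] mug [ 465. -433.   85.]
```

View pics/c1.png

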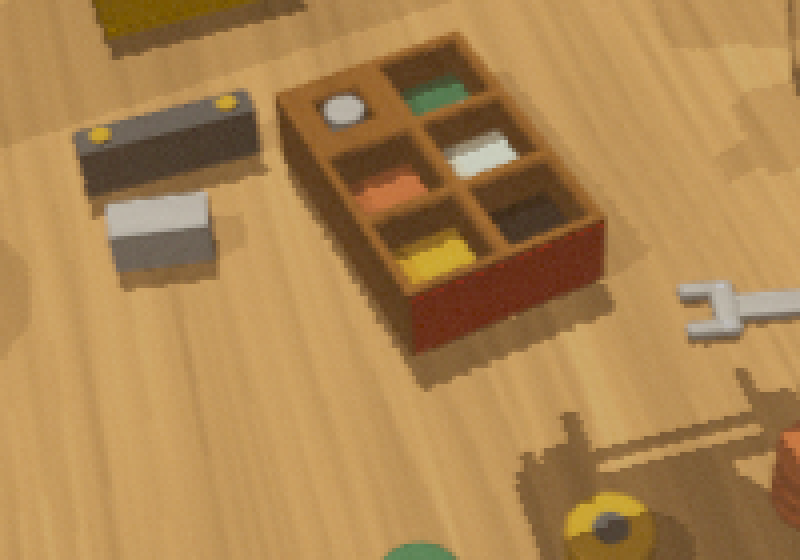

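View pics/wrist0.png

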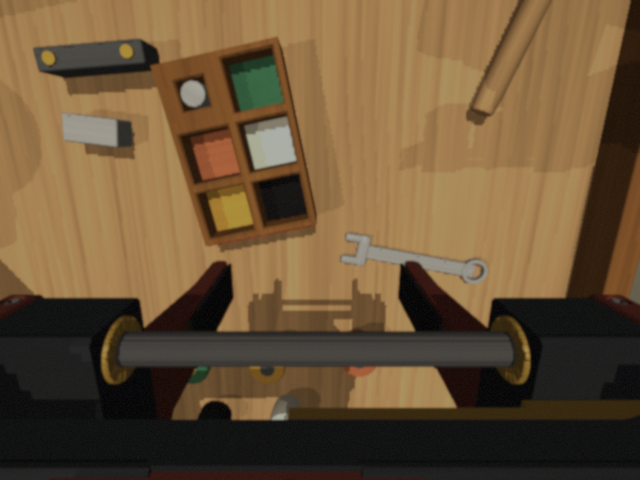

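Run:
```python
from h import *
_,c=load("wrist0")
r=lambda p,z:ray(0,p,z,c)[:2].round(1)
print("tray",[r(p,50) for p in((153,65),(277,38),(315,218),(209,243))],"pin",r((193,93),50))
print("fence",[r(p,36) for p in((36,48),(143,39),(48,57),(126,50),(38,71),(157,67))])
print("off",[r(p,30) for p in((63,114),(118,121),(118,146),(65,138))])
print("tcp px",proj(0,[600,0,222],c),r((410,150),0),r((345,258),0))
_,s=load("side0")
q=lambda p,z:ray(0,(190+p[0]/4,205+p[1]/4),z,s)[:2].round(1)
print("side tray",[q(p,50) for p in((277,96),(460,32),(606,220),(413,292))],"pin",q((344,108),50))
print("fence",[q(p,36) for p in((100,135),(227,103),(77,133),(248,93),(258,120),(82,153))])
print("off",[q(p,30) for p in((107,204),(208,193),(212,227),(112,238))])
```

```text
tray [array([450. , 138.6]), array([564.5, 160.7]), array([598.6,  -5.6]), array([486.9, -32.6])] pin [484.4 114.6]
fence [array([335. , 156.1]), array([437.3, 163.6]), array([344.7, 148.4]), array([419.9, 154.3]), array([332.5, 136.2]), array([447.4, 139.6])]
off [array([344.4,  97.5]), array([398.9,  90.7]), array([395. ,  66.1]), array([341.8,  74.1])]
tcp px [316.87064572 282.37227343] [705.3  61.1] [635.3 -67.7]
side tray [array([447.5, 132.8]), array([563.8, 156.6]), array([597.7, -17.2]), array([485.3, -36.8])] pin [482.3 111.4]
fence [array([344.8, 145.5]), array([419.8, 150.9]), array([332.3, 151.1]), array([433.2, 155.9]), array([434.5, 131.2]), array([333. , 133.5])]
off [array([341. ,  94.6]), array([396.7,  86.6]), array([394.2,  59.7]), array([340.2,  67.6])]
```

Request:
jog_arm --pt "0 0 6.9 -0.019 0.0066 0 110" --pt "0 0 6.9 -0.019 0.0066 0 110" --pt "0 0 6.9 -0.019 0.0066 0 110" --pt "0 0 6.9 -0.019 0.0066 0 110" --pt "0 0 6.9 -0.019 0.0066 0 110" --pt "0 0 6.9 -0.019 0.0066 0 110" --pt "0 0 6.9 -0.019 0.0066 0 110" --pt "0 0 6.9 -0.019 0.0066 0 110" --force 20

```text
clock: 0.82
ee_pos: [446.7, 53.1, 222.4]
tcp_rot: [-3.141, -0.0, 2.54]
force: [0.7, 0.0, 0.3]
gripper_width: 0.568
```

Request:
jog_arm --pt "0 0 6.9 -0.019 0.0066 -0.02 110" --pt "0 0 6.9 -0.019 0.0066 -0.02 110" --pt "0 0 6.9 -0.019 0.0066 -0.02 110" --pt "0 0 6.9 -0.019 0.0066 -0.02 110" --pt "0 0 0 0 0 -0.012 110" --pt "0 0 0 0 0 0 110" --pt "0 0 0 0 0 0 110"

```text
clock: 1.4
ee_pos: [371.9, 79.2, 130.5]
tcp_rot: [-3.141, -0.001, 3.015]
force: [0.7, -0.0, 0.7]
gripper_width: 0.568
```

Run:
```python
from h import *
o=ctrl.get_obs();print(o["ee_pos"],o["tcp_rot"],o["force"],o["gripper_width"])
shot("wrist","w1")
```

```text
[371.90603429  79.22655758 130.54877059] [-3.14133863e+00 -7.12660423e-04  3.01547198e+00] [ 0.67319112 -0.04407046  0.71488552] 0.5684256882050174
```

View pics/w1.png

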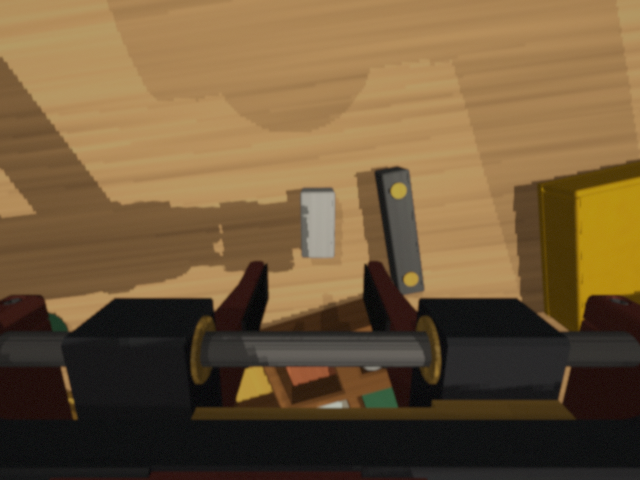

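Run:
```python
from h import *
im,c=load("w1")
r=lambda p,z:ray(0,p,z,c)[:2].round(1)
print("off",[r(p,30) for p in((304,190),(333,190),(334,257),(304,257),(318.5,223))])
print("fence",[r(p,36) for p in((399,191),(412,280),(376,170),(397,291))])
print("box",[r(p,45) for p in((539,185),(578,194))], "tcp0",proj(0,[372,79,25],c), -c[1].T@c[2])
```

```text
off [array([337.7,  75.2]), array([340.6,  98.1]), array([396.6,  92.6]), array([393.5,  67.6]), array([365.9,  83.3])]
fence [array([346.9, 148.5]), array([422.9, 154.8]), array([328.6, 132.1]), array([431.3, 141.8])]
box [array([353.9, 250.1]), array([364.4, 279.4])] tcp0 [314.21481786 229.22888948] [300.40372069  89.22154499 292.40804808]
```

Request:
jog_arm --pt "0 0 0 -0.004 0.0035 -0.035 110" --pt "0 0 0 0 0 -0.035 110" --pt "0 0 0 0 0 -0.03 110" --pt "0 0 0 0 0 -0.018 110" --pt "0 0 0 0 0 -0.007 110" --pt "0 0 0 0 0 0 110" --pt "0 0 0 0 0 0 110"

```text
clock: 2.03
ee_pos: [369.2, 82.6, 6.2]
tcp_rot: [3.142, 0.001, 3.015]
force: [-0.1, -1.0, 0.3]
gripper_width: 0.566
```

Request:
jog_arm --pt "0 0 0 0 0 0 200" --pt "0 0 0 0 0 0 255" --pt "0 0 0 0 0 0 255" --pt "0 0 0 0 0 0 255" --pt "0 0 0 0 0 0 255" --pt "0 0 0 0 0 0 255" --force 25

```text
clock: 2.53
ee_pos: [368.7, 82.7, 6.4]
tcp_rot: [3.142, 0.002, 3.016]
force: [-1.1, -1.7, 9.7]
gripper_width: 0.32
```

Request:
jog_arm --pt "0 0 0 0 0 0.03 255" --pt "0 0 0 0 0 0.04 255" --pt "0 0 0 0 0 0.04 255" --pt "0 0 0 0.01 0.038 0.01 255" --pt "0 0 0 0.01 0.038 0 255" --pt "0 0 0 0.01 0.038 0 255" --pt "0 0 0 0.01 0.038 0 255" --pt "0 0 0 0 0 0 255"

```text
clock: 3.2
ee_pos: [411.2, 240.9, 126.8]
tcp_rot: [3.136, 0.005, 3.019]
force: [0.9, 0.9, -2.0]
gripper_width: 0.316
```

Run:
```python
from h import *
o=ctrl.get_obs();print(o["ee_pos"],o["tcp_rot"],o["force"],o["gripper_width"])
im,c=shot("wrist","w2"); cv2.imwrite("pics/w2.png",im[:,:,::-1])
print(proj(0,[418,330,45],c))
```

```text
[411.23077425 240.91659686 126.81355527] [3.13638956 0.00502527 3.01874764] [ 0.8934126   0.90288011 -2.04928227] 0.3156412995238035
[430.78846826 231.01542183]
```

View pics/w2.png

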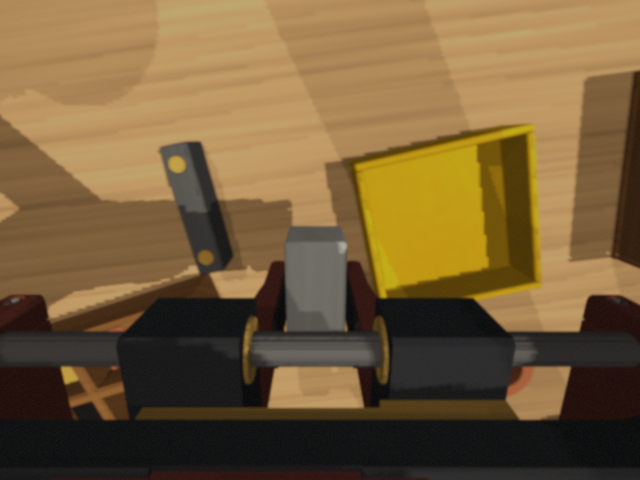

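Run:
```python
from h import *
im,c=load("w2")
r=lambda p,z:ray(0,p,z,c)[:2].round(1)
print([r(p,45) for p in((355,163),(533,126),(540,285),(380,298))])
print("fence",[r(p,36) for p in((177,165),(206,258))])
```

```text
[array([360.1, 277.3]), array([350.1, 403.6]), array([474. , 415.5]), array([469.3, 287.5])]
fence [array([346. , 146.2]), array([421.1, 152.1])]
```

Request:
jog_arm --pt "0 0 0 0.001 0.035 0 255" --pt "0 0 0 0.001 0.035 0 255" --pt "0 0 0 0.001 0.035 0 255" --pt "0 0 0 0 0 -0.04 255" --pt "0 0 0 0 0 -0.04 255" --pt "0 0 0 0 0 -0.02 255" --pt "0 0 0 0 0 -0.009 255" --pt "0 0 0 0 0 0 255"

```text
clock: 3.92
ee_pos: [409.0, 337.7, 14.7]
tcp_rot: [-3.138, -0.004, 3.015]
force: [0.4, 0.6, -1.3]
gripper_width: 0.319
```

Request:
jog_arm --pt "0 0 0 0 0 0 110" --pt "0 0 0 0 0 0 110" --pt "0 0 0 0 0 0 110" --pt "0 0 0 0 0 0.03 110" --pt "0 0 0 0 0 0.04 110" --pt "0 0 0 0 0 0.04 110" --pt "0 0 0 0 0 0.04 110" --pt "0 0 0 0 0 0 110"

```text
clock: 4.58
ee_pos: [415.8, 342.8, 175.8]
tcp_rot: [3.132, 0.012, 3.016]
force: [0.2, 0.8, 0.4]
gripper_width: 0.57
```

Run:
```python
from h import *
o=ctrl.get_obs();print(o["ee_pos"],o["tcp_rot"],o["q"])
a,_=shot("scene","s1"); b,_=shot("side","d1")
A=cv2.resize(a[150:310,200:520],(640,320),interpolation=3)
B=cv2.resize(b[140:420,180:450],(540,560),interpolation=3)[:280]
C=np.vstack([A,np.pad(B,((0,0),(0,100),(0,0)))])
cv2.imwrite("pics/c2.png",C[:,:,::-1])
```

```text
[415.83152186 342.76973677 175.83559884] [3.13158299 0.01226279 3.01590306] [ 5.61203602e-01  3.12481084e-01  1.71196131e+00 -4.05682794e-05
  1.10132107e+00 -8.83946433e-01]
```

View pics/c2.png

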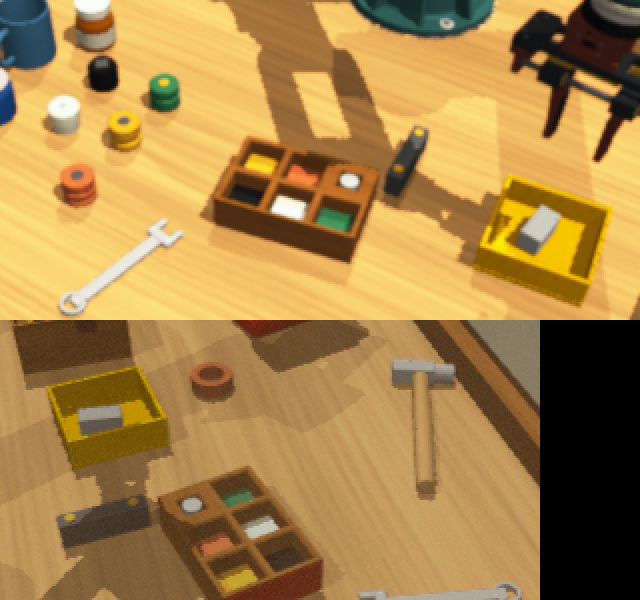

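Request:
jog_arm --pt "0 0 -5.93 0.0173 -0.0283 0 255" --pt "0 0 -5.93 0.0173 -0.0283 0 255" --pt "0 0 -5.93 0.0173 -0.0283 0 255" --pt "0 0 -5.93 0.0173 -0.0283 0 255" --pt "0 0 -5.93 0.0173 -0.0283 0 255" --pt "0 0 -5.93 0.0173 -0.0283 0 255" --pt "0 0 -5.93 0.0173 -0.0283 0 255" --pt "0 0 -5.93 0.0173 -0.0283 0 255"

```text
clock: 5.35
ee_pos: [548.7, 111.6, 165.2]
tcp_rot: [-3.139, -0.001, 2.183]
force: [0.6, 0.3, -0.6]
gripper_width: 0.021
```

Request:
jog_arm --pt "0 0 -5.93 0.0173 -0.0283 0 255" --pt "0 0 -5.93 0.0173 -0.0283 0 255" --pt "0 0 -5.93 0.0173 -0.0283 0 255" --pt "0 0 -5.93 0.0173 -0.0283 0 255" --pt "0 0 0 0 0 -0.03 255" --pt "0 0 0 0 0 -0.03 255" --pt "0 0 0 0 0 0 255" --pt "0 0 0 0 0 0 255"

```text
clock: 6.02
ee_pos: [615.7, 0.2, 104.1]
tcp_rot: [-3.135, -0.002, 1.774]
force: [-0.5, 0.1, -0.4]
gripper_width: 0.004
```

Run:
```python
from h import *
o=ctrl.get_obs();print(o["ee_pos"],o["tcp_rot"],o["force"],o["gripper_width"])
shot("wrist","w3")
```

```text
[6.15730485e+02 2.38576544e-01 1.04121401e+02] [-3.13513488e+00 -2.10385927e-03  1.77374277e+00] [-0.48995481  0.11156676 -0.38555175] 0.003933968560854837
```

View pics/w3.png

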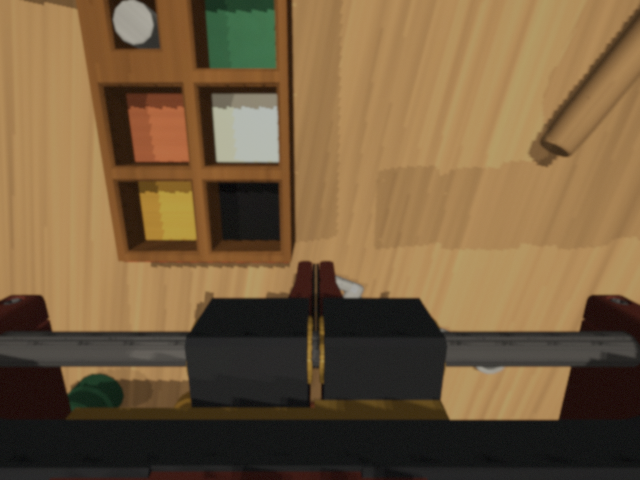

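Run:
```python
from h import *
im,c=load("w3")
r=lambda p,z:ray(0,p,z,c)[:2].round(1)
print("tray",[r(p,50) for p in((293,262),(121,261),(291,20))],"pin",r((134,22),50), "wrench",[r(p,0) for p in((345,280),(362,288))])
for z in(0,15,30): print(proj(0,[615.7,0,z],c))
```

```text
tray [array([602.1, -11.9]), array([484.9, -35.5]), array([573.7, 133.6])] pin [484.9 114.5] wrench [array([649.2, -38.3]), array([665.3, -42.6])]
[316.04225223 230.59806172]
[315.96331416 235.62536309]
[315.87511997 241.24215519]
```

Request:
jog_arm --pt "0 0 0 0.005 0.001 -0.03 255" --pt "0 0 0 0 0 -0.03 255" --pt "0 0 0 0 0 -0.02 255" --pt "0 0 0 0 0 -0.008 255" --pt "0 0 0 0 0 0 255" --pt "0 0 0 0 0 0 255"

```text
clock: 6.57
ee_pos: [624.5, 1.3, 20.0]
tcp_rot: [3.14, 0.001, 1.775]
force: [0.0, 0.0, 0.2]
gripper_width: 0.001
```

```bash
cat > plan.py <<'E'
from h import *
import sys
o=ctrl.get_obs(); p=o["ee_pos"][:2]; pin=np.array([484.7,114.3])
print(o["ee_pos"],o["tcp_rot"],o["force"])
def P(psi,x,y): 
    a=np.radians(psi); return pin+[x*np.cos(a)-y*np.sin(a),x*np.sin(a)+y*np.cos(a)]
def plan(psi0,psi1,n,x0,x1,h):
    last=p
    for i in range(1,n+1):
        f=i/n; q=P(psi0+(psi1-psi0)*f,x0+(x1-x0)*f,89+h); d=(q-last)/1000; last=np.round(d,4)*1000+last
        print([0,0,round((psi1-psi0)/n,2),round(d[0],4),round(d[1],4),0,255],end=",\n" if i%8==0 else ",")
    print(q)
E
python3 -c "
from plan import *
plan(281.4,233.4,16,137.5,122,12.5)"
```

```text
[624.53386023   1.34166414  20.00082077] [3.14009964e+00 5.10868167e-04 1.77450162e+00] [0.01285355 0.02917145 0.21986164]
[0, 0, -3.0, np.float64(-0.0195), np.float64(-0.0073), 0, 255],[0, 0, -3.0, np.float64(-0.0065), np.float64(-0.0052), 0, 255],[0, 0, -3.0, np.float64(-0.0068), np.float64(-0.0048), 0, 255],[0, 0, -3.0, np.float64(-0.0069), np.float64(-0.0044), 0, 255],[0, 0, -3.0, np.float64(-0.0072), np.float64(-0.0041), 0, 255],[0, 0, -3.0, np.float64(-0.0072), np.float64(-0.0037), 0, 255],[0, 0, -3.0, np.float64(-0.0075), np.float64(-0.0034), 0, 255],[0, 0, -3.0, np.float64(-0.0075), np.float64(-0.0029), 0, 255],
[0, 0, -3.0, np.float64(-0.0076), np.float64(-0.0026), 0, 255],[0, 0, -3.0, np.float64(-0.0077), np.float64(-0.0022), 0, 255],[0, 0, -3.0, np.float64(-0.0078), np.float64(-0.0017), 0, 255],[0, 0, -3.0, np.float64(-0.0077), np.float64(-0.0014), 0, 255],[0, 0, -3.0, np.float64(-0.0079), np.float64(-0.0011), 0, 255],[0, 0, -3.0, np.float64(-0.0078), np.float64(-0.0006), 0, 255],[0, 0, -3.0, np.float64(-0.0077), np.float64(-0.0002), 0, 255],[0, 0, -3.0, np.float64(-0.0078), np.float64(0.0001), 0, 255],
[493.44653899 -44.16055678]
```

Request:
jog_arm --pt "0 0 0 -0.01 -0.002 0 255" --pt "0 0 -3 -0.0095 -0.0053 0 255" --pt "0 0 -3 -0.0065 -0.0052 0 255" --pt "0 0 -3 -0.0068 -0.0048 0 255" --pt "0 0 -3 -0.0069 -0.0044 0 255" --pt "0 0 -3 -0.0072 -0.0041 0 255" --pt "0 0 -3 -0.0072 -0.0037 0 255" --pt "0 0 -3 -0.0075 -0.0034 0 255"

```text
clock: 7.23
ee_pos: [565.8, -33.8, 21.5]
tcp_rot: [3.132, 0.001, 1.405]
force: [4.5, -5.8, 0.6]
gripper_width: 0.005
```

Request:
jog_arm --pt "0 0 -3 -0.0075 -0.0029 0 255" --pt "0 0 -3 -0.0076 -0.0026 0 255" --pt "0 0 -3 -0.0077 -0.0022 0 255" --pt "0 0 -3 -0.0078 -0.0017 0 255" --pt "0 0 -3 -0.0077 -0.0014 0 255" --pt "0 0 -3 -0.0079 -0.0011 0 255" --pt "0 0 -3 -0.0078 -0.0006 0 255" --pt "0 0 -3 -0.0077 -0.0002 0 255"

```text
clock: 7.9
ee_pos: [504.7, -47.5, 21.5]
tcp_rot: [3.13, -0.002, 0.987]
force: [3.6, -11.8, 1.9]
gripper_width: 0.006
```

```bash
python3 -c "
from plan import *
im,c=shot('wrist','w4')
plan(236.4,190.4,16,123,106,12.5)"
```

```text
[504.72131674 -47.53760868  21.51523641] [ 3.13045950e+00 -1.61341647e-03  9.87377779e-01] [  3.58312316 -11.79575306   1.90952156]
[0, 0, -2.88, np.float64(-0.0109), np.float64(0.0034), 0, 255],[0, 0, -2.88, np.float64(-0.0073), np.float64(0.0006), 0, 255],[0, 0, -2.88, np.float64(-0.0072), np.float64(0.0009), 0, 255],[0, 0, -2.88, np.float64(-0.0071), np.float64(0.0012), 0, 255],[0, 0, -2.88, np.float64(-0.007), np.float64(0.0016), 0, 255],[0, 0, -2.88, np.float64(-0.0069), np.float64(0.0018), 0, 255],[0, 0, -2.88, np.float64(-0.0067), np.float64(0.0021), 0, 255],[0, 0, -2.88, np.float64(-0.0066), np.float64(0.0025), 0, 255],
[0, 0, -2.88, np.float64(-0.0065), np.float64(0.0027), 0, 255],[0, 0, -2.88, np.float64(-0.0063), np.float64(0.003), 0, 255],[0, 0, -2.88, np.float64(-0.0061), np.float64(0.0032), 0, 255],[0, 0, -2.88, np.float64(-0.0059), np.float64(0.0035), 0, 255],[0, 0, -2.88, np.float64(-0.0057), np.float64(0.0038), 0, 255],[0, 0, -2.88, np.float64(-0.0054), np.float64(0.004), 0, 255],[0, 0, -2.88, np.float64(-0.0053), np.float64(0.0042), 0, 255],[0, 0, -2.88, np.float64(-0.0051), np.float64(0.0044), 0, 255],
[398.76411734  -4.66753368]
```

View pics/w4.png

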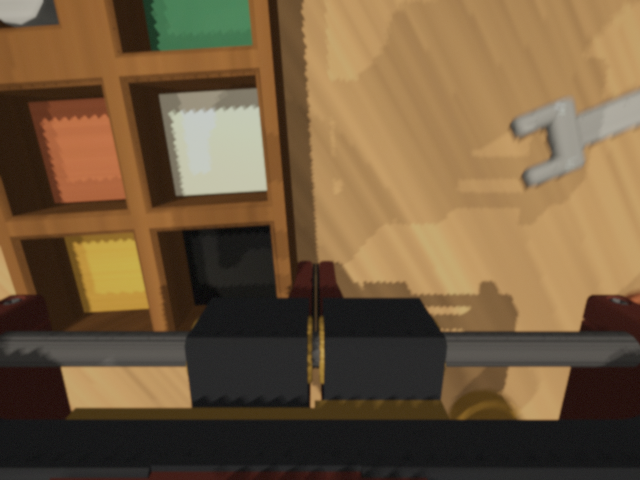

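Request:
jog_arm --pt "0 0 -2.9 -0.0077 0.0002 0 255" --pt "0 0 -2.9 -0.0073 0.0006 0 255" --pt "0 0 -2.9 -0.0072 0.0009 0 255" --pt "0 0 -2.9 -0.0071 0.0012 0 255" --pt "0 0 -2.9 -0.007 0.0016 0 255" --pt "0 0 -2.9 -0.0069 0.0018 0 255" --pt "0 0 -2.9 -0.0067 0.0021 0 255" --pt "0 0 -2.9 -0.0066 0.0025 0 255"

```text
clock: 8.62
ee_pos: [446.5, -36.7, 20.9]
tcp_rot: [3.134, -0.003, 0.584]
force: [-1.1, -16.7, 2.2]
gripper_width: 0.009
```

Request:
jog_arm --pt "0 0 -2.9 -0.0065 0.0027 0 255" --pt "0 0 -2.9 -0.0063 0.003 0 255" --pt "0 0 -2.9 -0.0061 0.0032 0 255" --pt "0 0 -2.9 -0.0059 0.0035 0 255" --pt "0 0 0 0 0 0 255"

```text
clock: 9.03
ee_pos: [418.5, -23.4, 20.5]
tcp_rot: [3.137, -0.0, 0.382]
force: [-2.8, -11.7, 2.6]
gripper_width: 0.005
```

```bash
python3 -c "
from plan import *
im,c=shot('wrist','w5')
r=(p-pin); print(np.hypot(*r), np.degrees(np.arctan2(*r[::-1])))"
```

```text
[418.48372419 -23.44017957  20.48116114] [ 3.13707343e+00 -3.87035279e-04  3.81831953e-01] [ -2.81106115 -11.66629486   2.59919333]
152.82981466977338 -115.6751383275212
```

View pics/w5.png

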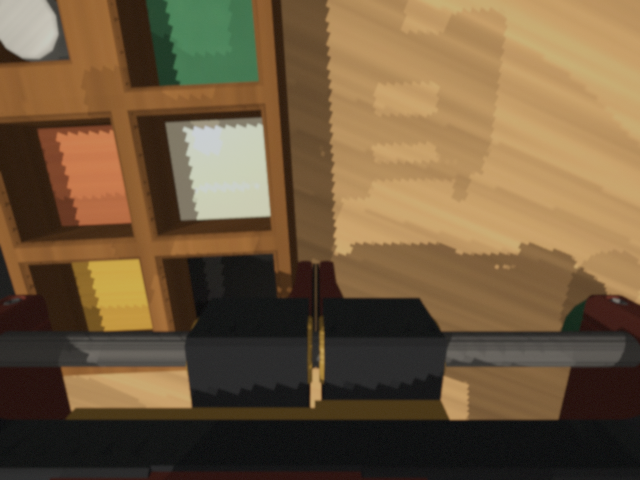

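```bash
python3 -c "
from plan import *
plan(202.7,183,12,114.3,106,12.5)"
```

```text
[419.05460637 -23.20027648  20.45223663] [ 3.13749828e+00 -1.14235508e-03  3.82987326e-01] [ -2.06105122 -11.74152898   2.43725811]
[0, 0, -1.64, np.float64(-0.0039), np.float64(0.002), 0, 255],[0, 0, -1.64, np.float64(-0.0032), np.float64(0.0022), 0, 255],[0, 0, -1.64, np.float64(-0.0031), np.float64(0.0024), 0, 255],[0, 0, -1.64, np.float64(-0.0031), np.float64(0.0024), 0, 255],[0, 0, -1.64, np.float64(-0.003), np.float64(0.0025), 0, 255],[0, 0, -1.64, np.float64(-0.0029), np.float64(0.0025), 0, 255],[0, 0, -1.64, np.float64(-0.0028), np.float64(0.0027), 0, 255],[0, 0, -1.64, np.float64(-0.0027), np.float64(0.0026), 0, 255],
[0, 0, -1.64, np.float64(-0.0027), np.float64(0.0028), 0, 255],[0, 0, -1.64, np.float64(-0.0026), np.float64(0.0028), 0, 255],[0, 0, -1.64, np.float64(-0.0025), np.float64(0.0028), 0, 255],[0, 0, -1.64, np.float64(-0.0024), np.float64(0.0029), 0, 255],[384.15736887   7.39149086]
```

Request:
jog_arm --pt "0 0 -1.7 -0.0037 0.0024 0 255" --pt "0 0 -1.7 -0.0032 0.0024 0 255" --pt "0 0 -1.7 -0.0031 0.0024 0 255" --pt "0 0 -1.7 -0.0031 0.0025 0 255" --pt "0 0 -1.7 -0.003 0.0026 0 255" --pt "0 0 -1.7 -0.0029 0.0026 0 255" --pt "0 0 -1.7 -0.0028 0.0027 0 255" --pt "0 0 -1.7 -0.0027 0.0027 0 255"

```text
clock: 9.75
ee_pos: [391.1, -3.9, 20.1]
tcp_rot: [3.137, 0.005, 0.148]
force: [-13.4, -31.9, 14.1]
gripper_width: 0.001
```

Request:
jog_arm --pt "0 0 -1.6 -0.0027 0.0028 0 255" --pt "0 0 -1.6 -0.0025 0.0028 0 255" --pt "0 0 0 0 0 0 255"

```text
clock: 10.0
ee_pos: [384.9, 2.9, 19.8]
tcp_rot: [3.139, 0.005, 0.091]
force: [-9.9, -18.6, 7.2]
gripper_width: 0.003
```

Request:
jog_arm --pt "0 0 0 0 0.001 0 255" --pt "0 0 0 0 0.001 0 255" --pt "0 0 0 0 0.001 0 255" --pt "0 0 0 0 0 0 255" --pt "0 0 0 0 0 0 255"

```text
clock: 10.42
ee_pos: [383.3, 4.8, 19.8]
tcp_rot: [3.138, 0.009, 0.094]
force: [-17.2, -32.4, 16.3]
gripper_width: 0.01
```

```bash
python3 -c "
from plan import *
a,_=shot('scene','s2'); b,_=shot('side','d2')
A=cv2.resize(a[180:290,300:440],(560,440),interpolation=3)
B=cv2.resize(b[205:325,180:320],(560,480),interpolation=3)[:,:]
A=cv2.resize(a[180:280,300:420],(400,333),interpolation=3);B=cv2.resize(b[205:305,190:310],(400,333),interpolation=3)
cv2.imwrite('pics/c3.png',np.hstack([A,B])[:,:,::-1])"
```

```text
[383.27491104   4.8284366   19.80736859] [3.13780048 0.00883074 0.09407887] [-17.23990524 -32.358137    16.25441912]
```

View pics/c3.png

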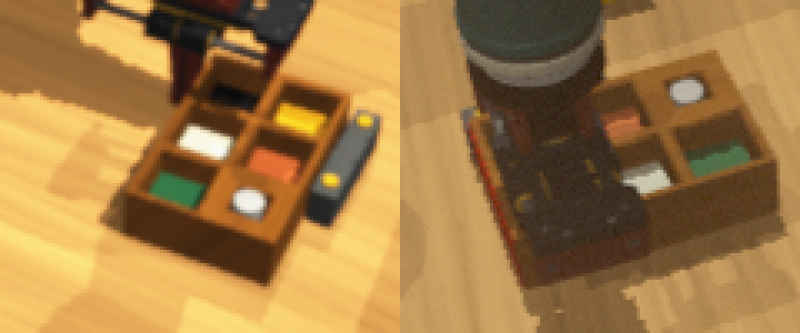

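Request:
jog_arm --pt "0 0 0 0 -0.005 0 255" --pt "0 0 0 0.002 -0.012 0 255" --pt "0 0 0 0.003 -0.02 0 255" --pt "0 0 0 0.004 -0.01 0.03 255" --pt "0 0 7 0.005 0 0.036 255" --pt "0 0 7 0.01 0 0.036 255" --pt "0 0 7 0.01 0 0.036 255" --pt "0 0 7 0.01 0 0.036 255"

```text
clock: 11.18
ee_pos: [433.0, -39.4, 196.2]
tcp_rot: [3.139, -0.002, 0.582]
force: [0.9, -0.9, -0.4]
gripper_width: 0.009
```

Request:
jog_arm --pt "0 0 7 0.01 0 0.03 0" --pt "0 0 7 0.01 0 0.02 0" --pt "0 0 7 0.01 0 0 0" --pt "0 0 7 0.01 0 0 0" --pt "0 0 7 0 0 0 0" --pt "0 0 7 0 0 0 0" --pt "0 0 7 0 0 0 0" --pt "0 0 7 0 0 0 0"

```text
clock: 11.85
ee_pos: [472.9, -39.3, 244.1]
tcp_rot: [3.139, 0.001, 1.56]
force: [0.1, -0.3, 0.5]
gripper_width: 0.571
```

```bash
python3 -c "
from plan import *
shot('wrist','w6')"
```

```text
[472.89174824 -39.31330757 244.13139813] [3.13923900e+00 5.96233039e-04 1.56023141e+00] [ 0.09355804 -0.28647738  0.48477463]
```

View pics/w6.png

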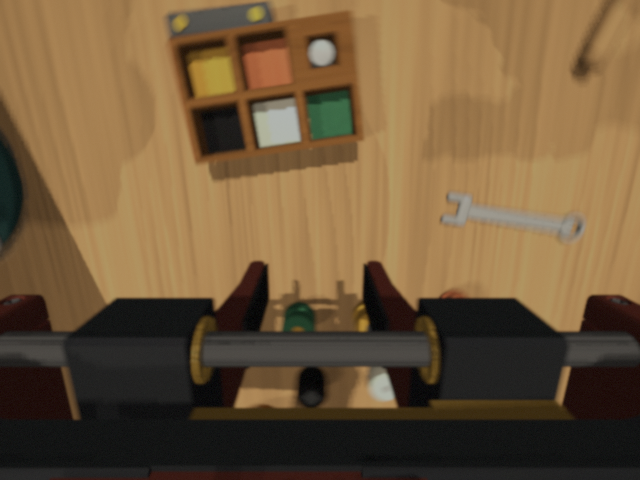

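```bash
cat > trayfit.py <<'E'
from h import *
from scipy.optimize import least_squares
def P(pin,psi):
    c,s=np.cos(psi),np.sin(psi)
    return lambda x,y,z: np.array([pin[0]+x*c-y*s,pin[1]+x*s+y*c,z])
im,c=load("w6")
# (tray x,y) -> pixel
ob=[((147,-31),(170,38)),((-31,-31),(349,13)),((-31,89),(360,137)),((147,89),(198,160)),((0,0),(322,52))]
def f(v):
    T=P(v[:2],v[2]); return np.ravel([proj(0,T(*a,50),c)-b for a,b in ob])
s=least_squares(f,[484,114,np.radians(184)])
print(s.x[:2],np.degrees(s.x[2]),s.fun.round(1))
T=P(s.x[:2],s.x[2])
for n,x,y in(("ferrule",116,0),("coupling",58,0),("cap",116,58),("stopper",58,58),("bonnet",0,58)): print(n,T(x,y,50).round(1))
r=lambda p,z:ray(0,p,z,c)[:2].round(1)
print("screws",r((180,22),36),r((257,13),36))
E
python3 trayfit.py
```

```text
[482.24886018 115.8048158 ] 186.79490780691188 [-3.4 -0.9  2.5 -3.1  3.2  3.9 -3.3  3.5  0.9 -1.2]
ferrule [367.1 102.1  50. ]
coupling [424.7 108.9  50. ]
cap [373.9  44.5  50. ]
stopper [431.5  51.3  50. ]
bonnet [489.1  58.2  50. ]
screws [342.  146.1] [418.2 153.1]
```

```bash
python3 -c "
from h import *
im,c=load('w6')
cv2.imwrite('pics/c4.png',cv2.resize(im[0:168,155:375],(792,605),interpolation=2)[:600,:,::-1])"
```

```text
(no output)
```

View pics/c4.png

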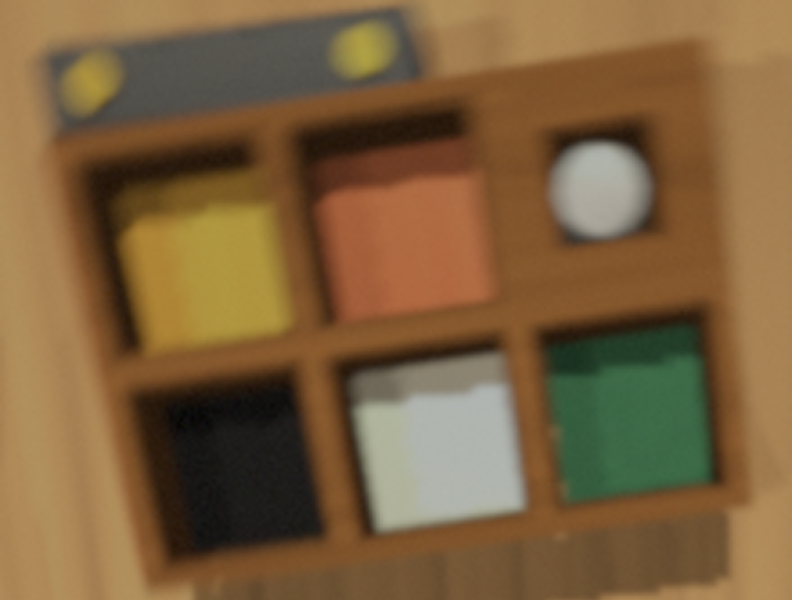

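```bash
sed -i "s/^ob=.*/g=lambda u,v:(155+u\/3.6,v\/3.6)\nob=[((147,-31),g(55,142)),((-31,-31),g(699,38)),((-31,89),g(748,500)),((147,89),g(148,588)),((0,0),g(601,190)),((140,-24),g(85,158)),((140,24),g(122,352)),((92,34),g(300,375)),((34,34),g(505,340)),((34,82),g(528,510)),((82,82),g(370,532)),((24,34),g(545,338)),((24,82),g(565,502)),((-24,82),g(718,482))]/" trayfit.py
cat >> trayfit.py <<'E'
a,b=ray(0,g(91,82),36,c),ray(0,g(363,49),36,c); d=(b-a)[:2]; print("screw yaw",a,b,np.degrees(np.arctan2(d[1],d[0])))
a,b=ray(0,g(45,50),36,c),ray(0,g(405,8),36,c); d=(b-a)[:2]; print("edge yaw",a,b,np.degrees(np.arctan2(d[1],d[0])))
# all images: screw yaws
E
python3 trayfit.py
```

```text
[483.29717032 115.59106528] 187.19685425355235 [-2.5 -0.9  3.2 -0.6  2.   1.9  0.4  1.2  2.  -1.8 -1.9  1.6 -0.4  0.5
 -0.8 -2.3 -0.7 -1.   0.   1.  -1.7  1.4 -1.9 -1.9 -0.7  1.9  2.9  0.9]
ferrule [368.2 101.1  50. ]
coupling [425.8 108.3  50. ]
cap [375.5  43.5  50. ]
stopper [433.   50.8  50. ]
bonnet [490.6  58.   50. ]
screws [342.  146.1] [418.2 153.1]
screw yaw [342.20408324 145.38426208  36.        ] [417.07680237 152.57984677  36.        ] 5.489507535210808
edge yaw [330.6188712  153.20763612  36.        ] [428.97744574 162.19871653  36.        ] 5.222963472987689
```

Run:
```python
from h import *
im,c=load("w6"); g=lambda u,v:(155+u/3.6,v/3.6)
for z in(36,50): print(z,[ray(0,g(*p),z,c)[:2].round(1) for p in((55,138),(240,110),(430,80),(697,40))])
print("dark/back",[ray(0,g(*p),36,c)[:2].round(1) for p in((45,52),(405,10),(52,138),(412,78))])
# gradient-refined tray/fence boundary & back edge by column
G=cv2.cvtColor(im,cv2.COLOR_RGB2HSV)
for u in range(172,266,10):
    col=G[:60,u]; print(u,[(int(h),int(s),int(v)) for h,s,v in col[2:46:3]])
```

```text
36 [array([330.6, 131.8]), array([382.4, 138.2]), array([435. , 144.9]), array([507.9, 153.8])]
50 [array([336. , 128.1]), array([385.8, 134.2]), array([436.4, 140.7]), array([506.6, 149.3])]
dark/back [array([330.6, 152.7]), array([429. , 161.7]), array([329.8, 131.8]), array([430.1, 145.5])]
172 [(18, 124, 173), (18, 124, 173), (18, 123, 172), (17, 116, 152), (16, 82, 109), (24, 31, 83), (21, 85, 108), (20, 108, 125), (20, 101, 119), (19, 81, 104), (16, 53, 91), (14, 91, 98), (13, 141, 110), (14, 165, 131), (14, 167, 133)]
182 [(17, 127, 171), (17, 128, 172), (17, 126, 166), (16, 106, 137), (21, 108, 127), (22, 135, 147), (23, 155, 160), (23, 162, 168), (23, 164, 162), (21, 138, 116), (18, 41, 74), (13, 109, 98), (14, 163, 122), (14, 172, 117), (13, 173, 84)]
192 [(18, 122, 173), (18, 122, 173), (18, 116, 160), (17, 86, 119), (23, 23, 87), (23, 24, 85), (20, 27, 84), (19, 25, 83), (23, 24, 84), (17, 22, 83), (14, 59, 86), (13, 143, 112), (14, 171, 124), (15, 178, 99), (14, 177, 62)]
202 [(17, 125, 173), (18, 125, 171), (17, 116, 147), (17, 49, 93), (20, 27, 86), (26, 21, 86), (26, 
[... 809 characters left out ...]
14)]
242 [(17, 127, 161), (16, 65, 106), (23, 26, 88), (23, 23, 88), (26, 21, 87), (26, 21, 85), (21, 21, 84), (19, 24, 84), (13, 96, 106), (15, 169, 127), (14, 170, 114), (13, 167, 75), (12, 174, 41), (15, 170, 39), (14, 201, 47)]
252 [(16, 118, 147), (21, 37, 89), (24, 116, 139), (25, 146, 161), (25, 144, 161), (25, 137, 155), (24, 118, 132), (16, 54, 90), (14, 151, 123), (15, 174, 123), (14, 181, 89), (14, 189, 50), (15, 188, 38), (12, 193, 45), (10, 171, 88)]
262 [(16, 91, 115), (22, 41, 94), (24, 92, 122), (25, 120, 136), (25, 122, 138), (24, 113, 126), (23, 39, 85), (12, 97, 108), (14, 169, 127), (14, 178, 110), (13, 169, 74), (14, 191, 40), (14, 187, 41), (10, 178, 83), (9, 165, 111)]
```

Request:
jog_arm --pt "0 0 2.5 -0.03 0 0 255" --pt "0 0 2.5 -0.03 0 0 255" --pt "0 0 0 -0.0215 0.01 -0.03 255" --pt "0 0 0 0 0 -0.04 255" --pt "0 0 0 0 0 -0.04 255" --pt "0 0 0 0 0 -0.04 255" --pt "0 0 0 0 0 -0.04 255" --pt "0 0 0 0 0 -0.034 255"

```text
clock: 12.57
ee_pos: [391.9, -29.4, 18.1]
tcp_rot: [3.139, 0.001, 1.638]
force: [0.6, -0.5, -1.0]
gripper_width: 0.088
```

Request:
jog_arm --pt "0 0 0 0 0 0 255" --pt "0 0 0 0 0.01 0 255" --pt "0 0 0 0 0.01 0 255" --pt "0 0 0 0 0.008 0 255" --pt "0 0 0 0 0.003 0 255" --pt "0 0 0 0 0 0 255"

```text
clock: 13.07
ee_pos: [392.7, 2.1, 20.2]
tcp_rot: [3.139, 0.001, 1.642]
force: [0.1, 1.0, -0.0]
gripper_width: 0.003
```

Request:
jog_arm --pt "0 0 0 0 0.0015 0 255" --pt "0 0 0 0 0.0015 0 255" --pt "0 0 0 0 0.0015 0 255" --pt "0 0 0 0 0 0 255" --pt "0 0 0 0 0 0 255"

```text
clock: 13.48
ee_pos: [392.4, 4.4, 19.4]
tcp_rot: [3.141, 0.003, 1.643]
force: [-2.1, -11.8, 8.8]
gripper_width: 0.006
```

Request:
jog_arm --pt "0 0 0 0 0.001 0 255" --pt "0 0 0 0 0.001 0 255" --pt "0 0 0 0 0 0 255" --pt "0 0 0 0 0 0 255"

```text
clock: 13.82
ee_pos: [391.3, 5.6, 19.4]
tcp_rot: [-3.14, 0.004, 1.645]
force: [-5.7, -20.5, 13.3]
gripper_width: 0.006
```

Request:
jog_arm --pt "0 0 0 0 0.001 0 255" --pt "0 0 0 0 0.001 0 255" --pt "0 0 0 0 0 0 255" --pt "0 0 0 0 0 0 255"

```text
clock: 14.15
ee_pos: [390.0, 7.0, 19.4]
tcp_rot: [-3.138, 0.004, 1.645]
force: [-8.9, -27.2, 18.5]
gripper_width: 0.009
```

```bash
python3 -c "
from plan import *
shot('wrist','w7')
import subprocess
im,_=load('w7'); b,_=shot('side','d3'); a,_=shot('scene','s3')
cv2.imwrite('pics/c5.png',np.hstack([cv2.resize(im[:330],(490,253)),cv2.resize(a[195:265,330:410],(290,253),interpolation=2)])[:,:,::-1]) if 0 else cv2.imwrite('pics/c5.png',np.vstack([im[:310],cv2.resize(a[195:265,320:480],(640,280),interpolation=2)])[:,:,::-1])"
```

```text
[390.00978966   7.01934043  19.36809064] [-3.13825177  0.00443231  1.64549298] [ -8.91871901 -27.17684427  18.45922671]
```

View pics/c5.png

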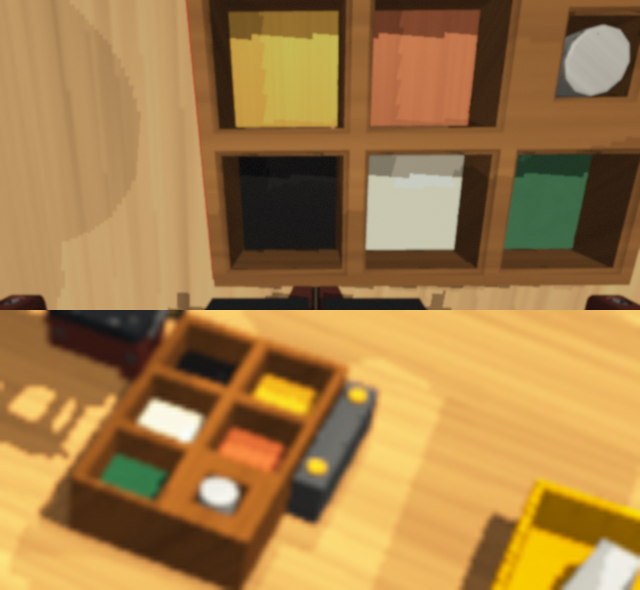

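Request:
jog_arm --pt "0 0 0 0 0 0.001 255" --pt "0 0 0 0 0 0.001 255" --pt "0 0 0 0 0 0.001 255" --pt "0 0 0 0 0 0 255" --pt "0 0 0 0 0 0 255"

```text
clock: 14.72
ee_pos: [389.7, 7.6, 21.2]
tcp_rot: [-3.137, 0.003, 1.644]
force: [-5.0, -21.3, -6.6]
gripper_width: 0.006
```

Request:
jog_arm --pt "0 0 0 0.001 0.001 0 255" --pt "0 0 0 0 0.001 0 255" --pt "0 0 0 0 0 0 255" --pt "0 0 0 0 0 0 255"

```text
clock: 15.05
ee_pos: [389.7, 7.7, 21.2]
tcp_rot: [-3.135, 0.006, 1.648]
force: [-9.3, -39.2, -5.1]
gripper_width: 0.009
```

Request:
jog_arm --pt "0 0 0 0 -0.002 0 255" --pt "0 0 0 0 -0.002 0 255" --pt "0 0 0 0 -0.002 0 255" --pt "0 0 0 0 -0.005 0 255" --pt "0 0 0 0 -0.015 0 255" --pt "0 0 0 0 -0.02 0 255" --pt "0 0 0 0 0 0 255"

```text
clock: 15.63
ee_pos: [394.2, -35.9, 21.9]
tcp_rot: [3.14, 0.001, 1.64]
force: [0.9, 0.1, -0.1]
gripper_width: 0.006
```

Request:
jog_arm --pt "0 0 0 0.01 0 0.035 0" --pt "0 0 0 0.01 0 0.035 0" --pt "0 0 0 0.01 0 0.04 0" --pt "0 0 0 0.01 0 0.04 0" --pt "0 0 0 0.01 0 0.04 0" --pt "0 0 0 0.01 0 0.035 0" --pt "0 0 0 0.005 0 0 0" --pt "0 0 0 0 0 0 0"

```text
clock: 16.3
ee_pos: [460.5, -33.7, 248.9]
tcp_rot: [3.135, 0.001, 1.642]
force: [0.4, 0.8, 0.3]
gripper_width: 0.573
```

```bash
cat > strip.py <<'E'
from h import *
import sys
from scipy.ndimage import label
im,c=load(sys.argv[1])
hsv=cv2.cvtColor(cv2.GaussianBlur(im,(3,3),0),cv2.COLOR_RGB2HSV)
# columns: fence=dark unsaturated rows; list top & bottom boundary world at z=36
out=[]
for u in range(120,330,4):
    col=hsv[:90,u]; m=(col[:,1]<75)&(col[:,2]<100)&(col[:,2]>60); y=np.where(m)[0]
    if len(y)>12: 
        a=ray(0,(u,y[0]),36,c);b=ray(0,(u,y[-1]),36,c); out.append((*a[:2],*b[:2]))
o=np.array(out); print(len(o)); 
for i in(0,2):
    k=np.polyfit(o[:,i],o[:,i+1],1); res=o[:,i+1]-np.polyval(k,o[:,i]); print("yaw",np.degrees(np.arctan(k[0])),"y@385",np.polyval(k,385),"res",res.std())
E
python3 strip.py w6; python3 -c "
from plan import *
shot('wrist','w8')"; python3 strip.py w8
```

```text
15
yaw 3.587066761792305 y@385 156.78883695940345 res 1.1030534818860938
yaw 6.492424298849465 y@385 140.83650641857008 res 0.24933546655249436
[460.46878412 -33.70381984 248.90999287] [3.13548934e+00 1.39194021e-03 1.64156781e+00] [0.3991249  0.77294524 0.25135652]
17
yaw 4.159093244127135 y@385 158.85693041282659 res 1.655062168212544e-14
yaw 4.145206495169133 y@385 144.82518571213947 res 1.7534670782781625e-14
```

```bash
python3 -c "
from h import *
im,c=load('w8')
for n,p in dict(a=(330,145),b=(515,160),c=(560,20),d=(350,15)).items(): print(n,proj(0,[*p,50],c))
x,y=150,0
cv2.imwrite('pics/c6.png',cv2.resize(im[0:168,155:375],(792,605),interpolation=2)[:600,:,::-1])"
```

```text
a [190.82006008  14.20321624]
b [385.32488293  12.34700517]
c [410.5614371  164.29578342]
d [213.36734533 154.98613297]
```

View pics/c6.png

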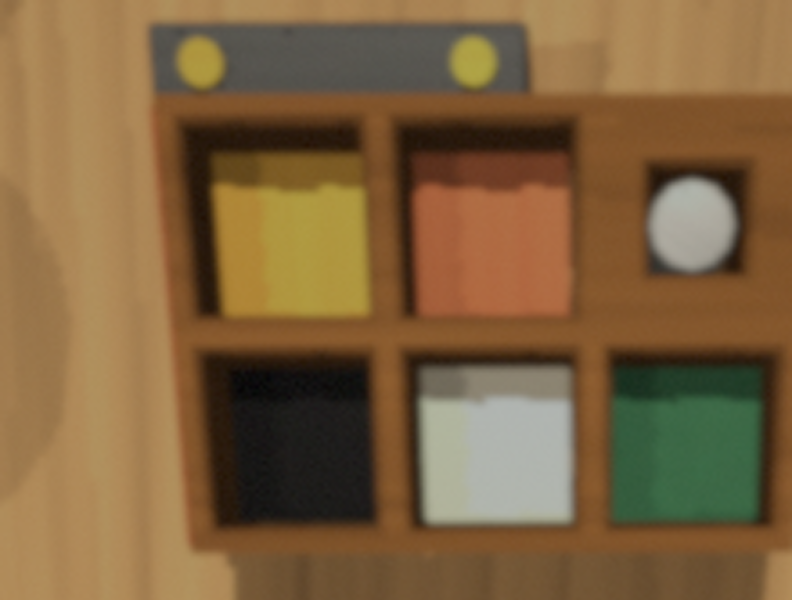

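```bash
sed -i "s/load(\"w6\")/load('w8')/; s/^ob=.*/ob=[(a,g(*b)) for a,b in [((147,-31),(155,95)),((147,89),(190,552)),((140,-24),(182,122)),((92,-24),(362,120)),((92,24),(372,318)),((140,24),(200,318)),((82,-24),(398,120)),((34,-24),(578,118)),((82,24),(405,318)),((34,24),(575,318)),((140,34),(197,352)),((92,34),(373,352)),((92,82),(378,525)),((140,82),(215,527)),((82,34),(405,352)),((34,34),(578,350)),((82,82),(415,525)),((34,82),(575,525)),((24,34),(610,350)),((-24,34),(778,350)),((24,82),(612,525)),((-24,82),(770,525))]]/; /screw yaw/,\$d" trayfit.py
cat >> trayfit.py <<'E'
print("pin",r(g(693,224),50),"tray pt",T(0,0,0), "screws",r(g(200,62),36),r(g(473,61),36))
E
python3 trayfit.py
```

```text
[484.89314051 115.65197556] 184.21172721955097 [-0.7 -0.8  0.7  0.2 -0.2 -0.1 -0.5  0.3 -0.9 -1.2 -0.9 -1.1 -0.2  0.3
 -0.6  0.8 -0.1 -1.2  0.4 -1.3  0.8  0.1 -0.6  0.   0.2  0.7 -0.2  0.3
  0.3 -0.  -0.4  0.4 -0.6  0.7  0.6  0.6  0.6  0.4  1.1  0.3 -0.2  0.5
  1.4  0.4]
ferrule [369.2 107.1  50. ]
coupling [427.  111.4  50. ]
cap [373.5  49.3  50. ]
stopper [431.3  53.5  50. ]
bonnet [489.2  57.8  50. ]
screws [314.3 141.5] [390.5 154.9]
pin [483.1 114.2] tray pt [484.89314051 115.65197556   0.        ] screws [344.6 147.9] [419.7 153.6]
```

Request:
jog_arm --pt "0 0 -4 0.0125 -0.031 0 0" --pt "0 0 0 0.0125 -0.031 0 0" --pt "0 0 0 0.0125 -0.031 0 0" --pt "0 0 0 0.0125 -0.031 0 0" --pt "0 0 0 0.0125 -0.031 0 0" --pt "0 0 0 0.0125 -0.031 0 0" --pt "0 0 0 0 0 0 0" --pt "0 0 0 0 0 0 0"

```text
clock: 17.02
ee_pos: [531.4, -220.1, 243.8]
tcp_rot: [-3.137, -0.003, 1.569]
force: [-0.8, 0.1, 0.2]
gripper_width: 1.001
```

```bash
cat > find.py <<'E'
from h import *
import sys
N=dict(bonnet=((45,90),90,30),ferrule=((22,32),130,60),coupling=((3,14),130,60))
def contour_fit(im,c,guess,name,bg=None):
    """outline of the cylinder (r22, h40) fitted to a local foreground mask by IoU"""
    from scipy.optimize import minimize
    hsv=cv2.cvtColor(im,cv2.COLOR_RGB2HSV).astype(int); H,S,V=hsv[...,0],hsv[...,1],hsv[...,2]
    m={"bonnet":(H>40)&(H<95)&(S>70),"ferrule":(H>=20)&(H<34)&(S>140),"coupling":(H<12)&(S>110)&(V>60),
       "cap":(V<45),"stopper":(S<70)&(V>100)}[name]
    pr=proj(0,[*guess,20],c); yy,xx=np.mgrid[:480,:640]; m&=(np.hypot(xx-pr[0],yy-pr[1])<90)
    m=cv2.morphologyEx(m.astype(np.uint8),cv2.MORPH_CLOSE,np.ones((9,9)))
    n,l,st,ce=cv2.connectedComponentsWithStats(m)
    if n<2: return None
    k=1+np.argmax(st[1:,4]); m=(l==k).astype(np.uint8)
    a=np.linspace(0,2*np.pi,40)
    def hull(p):
        P=[proj(0,[p[0]+rr*np.cos(t),p[1]+rr*np.sin(t),z],c) for t in a for z,rr in((0,18.5),(3.5,22),(40,22))]
        q=np.zeros((480,640),np.uint8); cv2.fillConvexPoly(q,cv2.convexHull(np.round(np.array(P)*16).astype(np.int32)),1,shift=4); return q
    def cost(p):
        q=hull(p); return -(q&m).sum()/max(1,(q|m).sum())
    best=None
    for dx in(-15,0,15):
        for dy in(-15,0,15):
            f=cost((guess[0]+dx,guess[1]+dy))
            if best is None or f<best[0]: best=(f,guess[0]+dx,guess[1]+dy)
    s=minimize(cost,best[1:],method="Nelder-Mead",options=dict(initial_simplex=[np.array(best[1:])+d for d in((0,0),(6,0),(0,6))],xatol=.2))
    return s.x.round(1),round(-s.fun,2),st[k].tolist()
G=dict(bonnet=(446,-194),ferrule=(540,-192),coupling=(651,-184),stopper=(557,-281),cap=(459,-293))
if __name__=="__main__":
    if sys.argv[1][0]!="-":
        o=ctrl.get_obs(); print(o["ee_pos"],o["tcp_rot"][2],o["gripper_width"]); im,c=shot("wrist",sys.argv[1])
    for n in (sys.argv[2:] or G):
        print(n,"wrist",contour_fit(im,c,G[n],n),end=" ")
        a=contour_fit(*load("side0"),G[n],n); print("side0",a)
E
python3 find.py w9
```

```text
[ 531.35392913 -220.09694833  243.80175817] 1.5691006505795144 1.000633686609544
bonnet wrist (array([ 413. , -156.5]), np.float64(-0.0), [221, 165, 42, 40, 1150]) side0 (array([ 483.5, -227. ]), np.float64(-0.0), [283, 341, 22, 25, 290])
ferrule wrist (array([ 580.5, -166.5]), np.float64(-0.0), [306, 167, 37, 37, 895]) side0 (array([ 577.5, -225. ]), np.float64(-0.0), [331, 328, 21, 28, 474])
coupling wrist (array([ 676.5, -143.5]), np.float64(-0.0), [400, 155, 46, 40, 1296]) side0 (array([ 618. , -146.5]), np.float64(-0.0), [383, 310, 23, 28, 469])
stopper wrist (array([ 524. , -243.5]), np.float64(-0.0), [322, 239, 36, 39, 1088]) side0 (array([ 542., -296.]), np.float64(-0.0), [394, 403, 42, 39, 1270])
cap wrist (array([ 459., -308.]), np.float64(-0.0), [177, 265, 138, 71, 2415]) side0 (array([ 444., -278.]), np.float64(-0.0), [315, 414, 2, 3, 5])find.py:20: RuntimeWarning: overflow encountered in scalar negative
  q=hull(p); return -(q&m).sum()/max(1,(q|m).sum())
```

```bash
sed -i 's/return -(q&m).sum()\/max(1,(q|m).sum())/return -float((q\&m).sum())\/max(1.,float((q|m).sum()))/; s/<90)/<45)/' find.py
sed -i 's/o=ctrl.get_obs(); print/if len(sys.argv)>1 and __import__("os").path.exists(f"pics\/{sys.argv[1]}.png"): im,c=load(sys.argv[1])\n        else: o=ctrl.get_obs(); print/' find.py
python3 find.py w9
```

```text
bonnet wrist (array([ 447.9, -196.2]), np.float64(0.76), [221, 165, 42, 40, 1150]) side0 (array([ 446., -188.]), np.float64(0.44), [283, 341, 22, 25, 290])
ferrule wrist (array([ 540.4, -196.3]), np.float64(0.65), [306, 167, 37, 37, 895]) side0 (array([ 536.7, -191.4]), np.float64(0.75), [331, 328, 21, 28, 474])
coupling wrist (array([ 651., -184.]), np.float64(0.78), [400, 155, 46, 40, 1296]) side0 (array([ 651.4, -183.2]), np.float64(0.78), [383, 310, 23, 28, 469])
stopper wrist (array([ 559.8, -285. ]), np.float64(0.79), [322, 239, 36, 39, 1088]) side0 (array([ 559.3, -284.7]), np.float64(0.77), [357, 366, 25, 29, 561])
cap wrist (array([ 459.3, -293. ]), np.float64(0.64), [240, 246, 37, 38, 907]) side0 (array([ 460.9, -295.6]), np.float64(0.01), [315, 414, 2, 3, 5])
```

Request:
jog_arm --pt "0 0 0 0.0076 0.026 -0.02 0" --pt "0 0 0 0 0 -0.04 0" --pt "0 0 0 0 0 -0.04 0" --pt "0 0 0 0 0 -0.04 0" --pt "0 0 0 0 0 -0.04 0" --pt "0 0 0 0 0 -0.03 0" --pt "0 0 0 0 0 -0.006 0" --pt "0 0 0 0 0 0 0"

```text
clock: 17.73
ee_pos: [537.3, -191.2, 28.5]
tcp_rot: [-3.135, -0.003, 1.573]
force: [0.1, -0.2, -0.4]
gripper_width: 0.995
```

Request:
jog_arm --pt "0 0 0 0 0 0 255" --pt "0 0 0 0 0 0 255" --pt "0 0 0 0 0 0 255" --pt "0 0 0 0 0 0 255" --pt "0 0 0 0 0 0 255" --pt "0 0 0 0 0 0 255" --pt "0 0 0 0 0 0 255" --force 20

```text
clock: 18.32
ee_pos: [540.6, -194.0, 31.1]
tcp_rot: [3.141, 0.0, 1.571]
force: [-1.6, 0.5, 1.2]
gripper_width: 0.506
```

Request:
jog_arm --pt "0 0 0 0 0 0.03 255" --pt "0 0 0 0 0 0.04 255" --pt "0 0 0 -0.019 0.0335 0.02 255" --pt "0 0 0 -0.019 0.0335 0 255" --pt "0 0 0 -0.019 0.0335 0 255" --pt "0 0 0 -0.019 0.0335 0 255" --pt "0 0 0 -0.019 0.0335 0 255" --pt "0 0 0 -0.019 0.0335 0 255"

```text
clock: 18.98
ee_pos: [425.6, 7.1, 119.8]
tcp_rot: [-3.141, -0.0, 1.571]
force: [1.1, 1.0, -1.9]
gripper_width: 0.49
```

Request:
jog_arm --pt "0 0 0 -0.019 0.0335 0 255" --pt "0 0 0 -0.019 0.0335 0 255" --pt "0 0 0 -0.0194 0.0331 0 255" --pt "0 0 0 0 0 0 255" --pt "0 0 0 0 0 0 255" --pt "0 0 0 0 0 0 255"

```text
clock: 19.48
ee_pos: [370.2, 105.9, 120.0]
tcp_rot: [3.141, 0.0, 1.573]
force: [0.3, -0.4, -1.7]
gripper_width: 0.49
```

Run:
```python
from h import *
o=ctrl.get_obs(); p=o["ee_pos"]; print(p,o["tcp_rot"],o["gripper_width"],o["force"])
im,c=shot("wrist","w10"); hsv=cv2.cvtColor(im,cv2.COLOR_RGB2HSV)
# top of held part: yellow blob near tool axis
u=proj(0,[p[0],p[1],p[2]+9],c); print(u)
m=cv2.inRange(hsv,(18,110,40),(36,255,255)); n,l,st,ce=cv2.connectedComponentsWithStats(m)
for i in range(1,n):
    if st[i,4]>150: print(st[i],ce[i].round(1),ray(0,ce[i],p[2]+9,c).round(1))
```

```text
[370.24574482 105.89097257 119.96638774] [3.14073674e+00 2.92357342e-04 1.57287331e+00] 0.48981192350747976 [ 0.34380665 -0.39352438 -1.74639306]
[315.72228615 289.6720437 ]
[ 543    0   32  102 1137] [557.3  47.2] [470.3 215.7 129. ]
[ 393   20   31  105 1802] [408.2  77.4] [409.2 204.1 129. ]
[370  26  20 126 973] [381.2  90.8] [398.1 198.8 129. ]
[ 277   60   28  102 1518] [287.9 116.8] [357.9 188.1 129. ]
[ 255   67   17  195 1267] [261.4 163.5] [345.5 168.1 129. ]
[205  87  11 102 294] [209.7 136.7] [323.2 179.7 129. ]
[ 180   88   23  116 1099] [191.2 150.3] [314.4 173.8 129. ]
[ 156   96   21   91 1061] [166.6 137. ] [304.1 179.6 129. ]
[ 221  115   24  178 1326] [233.5 216.6] [331.4 143.4 129. ]
[376 168  18  17 233] [384.5 175.8] [401.5 162.7 129. ]
[274 175  18  18 244] [282.3 183.3] [354.8 159.2 129. ]
[ 510  203   55  121 3483] [535.5 258.5] [477.7 122.6 129. ]
[ 272  207   88  123 7257] [315.3 267. ] [370. 118. 129.]
[205 315  23  70 861] [214.4 350.3] [316.7  70.8 129. ]
[403 315  23  70 847] [416.5 350.3] [423.7  70.9 129. ]
[263 366  13  29 291] [268.8 379.4] [344.8  52.6 129. ]
[ 174  367  382   53 5827] [383.8 410.1] [408.5  32.3 129. ]
```

Run:
```python
from h import *
_,c=load("w10")
for y,z in((22,92.5),(18.5,89),(22,129),(-22,129)): print(y,z,proj(0,[370.2,105.9+y,z],c).round(1))
im,_=load("w10"); print([tuple(int(v) for v in im[r,316]) for r in range(195,300,6)])
```

```text
22 92.5 [315.6 228.4]
18.5 89 [315.6 232.5]
22 129 [315.7 248. ]
-22 129 [315.5 328.5]
[(63, 46, 33), (136, 90, 47), (110, 74, 36), (131, 97, 39), (185, 154, 66), (185, 154, 65), (167, 135, 56), (166, 125, 52), (150, 111, 44), (120, 87, 34), (173, 130, 54), (171, 130, 53), (173, 132, 53), (174, 133, 54), (83, 77, 68), (76, 73, 69), (74, 71, 66), (74, 72, 68)]
```

Request:
jog_arm --pt "0 0 0 -0.001 0.001 -0.02 255" --pt "0 0 0 0 0 -0.02 255" --pt "0 0 0 0 0 -0.01 255" --pt "0 0 0 0 0 -0.004 255" --pt "0 0 0 0 0 -0.004 255" --pt "0 0 0 0 0 -0.002 255" --pt "0 0 0 0 0 0 255" --pt "0 0 0 0 0 0 255"

```text
clock: 20.2
ee_pos: [370.1, 106.1, 59.7]
tcp_rot: [3.141, -0.0, 1.569]
force: [0.5, 2.3, -3.6]
gripper_width: 0.49
```

Request:
jog_arm --pt "0 0 0 0 0 0 60" --pt "0 0 0 0 0 0 60" --pt "0 0 0 0 0 0 60" --pt "0 0 0 0 0 0.03 60" --pt "0 0 0 -0.001 0.001 0 255" --pt "0 0 0 0 0 0 255" --pt "0 0 0 0 0 0 255" --pt "0 0 0 0 0 0 255"

```text
clock: 20.87
ee_pos: [367.3, 107.9, 89.4]
tcp_rot: [-3.141, 0.0, 1.572]
force: [0.4, 0.0, 0.2]
gripper_width: 0.497
```

Request:
jog_arm --pt "0 0 0 0 0 -0.015 255" --pt "0 0 0 0 0 -0.01 255" --pt "0 0 0 0 0 -0.005 255" --pt "0 0 0 0 0 -0.003 255" --pt "0 0 0 0 0 -0.003 255" --pt "0 0 0 0 0 -0.002 255" --pt "0 0 0 0 0 0 255" --pt "0 0 0 0 0 0 255"

```text
clock: 21.53
ee_pos: [367.0, 107.9, 51.7]
tcp_rot: [-3.14, 0.0, 1.572]
force: [1.0, -0.1, -0.1]
gripper_width: -0.001
```

Request:
jog_arm --pt "0 0 0 0 0 -0.002 255" --pt "0 0 0 0 0 -0.002 255" --pt "0 0 0 0 0 -0.001 255" --pt "0 0 0 0 0 0 255" --pt "0 0 0 0 0 0 255"

```text
clock: 21.95
ee_pos: [367.9, 108.1, 49.6]
tcp_rot: [3.14, -0.0, 1.572]
force: [-10.0, -1.4, 59.8]
gripper_width: 0.006
```

Request:
jog_arm --pt "0 0 0 0 0 0.03 255" --pt "0 0 0 0 0 0.04 255" --pt "0 0 0 0.0283 -0.0292 0.02 0" --pt "0 0 0 0.0283 -0.0292 0.02 0" --pt "0 0 0 0.0283 -0.0292 0.02 0" --pt "0 0 0 0.0283 -0.0292 0.02 0" --pt "0 0 0 0.0283 -0.0292 0.02 0" --pt "0 0 0 0.0283 -0.0292 0 0"

```text
clock: 22.62
ee_pos: [528.9, -57.2, 212.5]
tcp_rot: [3.136, 0.001, 1.572]
force: [1.3, 0.1, 0.3]
gripper_width: 0.418
```

Request:
jog_arm --pt "0 0 0 0.0283 -0.0292 0 0" --pt "0 0 0 0.0283 -0.0292 0 0" --pt "0 0 0 0.0283 -0.0292 0 0" --pt "0 0 0 0.0283 -0.0292 0 0" --pt "0 0 0 0 0 0 0" --pt "0 0 0 0 0 0 0"

```text
clock: 23.12
ee_pos: [640.0, -173.9, 207.7]
tcp_rot: [-3.141, -0.0, 1.569]
force: [-0.8, -0.2, 0.0]
gripper_width: 0.877
```

```bash
python3 find.py w11 coupling
```

```text
[ 640.03797122 -173.87879034  207.72738735] 1.5694371479005778 0.8766449378989308
coupling wrist (array([ 651.6, -185.6]), np.float64(0.78), [307, 198, 41, 46, 1304]) side0 (array([ 651.4, -183.2]), np.float64(0.78), [383, 310, 23, 28, 469])
```

Request:
jog_arm --pt "0 0 0 0 0 -0.04 0" --pt "0 0 0 0 0 -0.04 0" --pt "0 0 0 0 0 -0.04 0" --pt "0 0 0 0 0 -0.02 0" --pt "0 0 0 0 0 0 0" --pt "0 0 0 0 0 0 0"

```text
clock: 23.67
ee_pos: [637.5, -170.6, 68.3]
tcp_rot: [-3.138, -0.001, 1.573]
force: [-0.9, -0.3, 0.9]
gripper_width: 0.997
```

Request:
jog_arm --pt "0 0 0 0.014 -0.014 0 0" --pt "0 0 0 0 0 0 0" --pt "0 0 0 0 0 -0.02 0" --pt "0 0 0 0 0 -0.015 0" --pt "0 0 0 0 0 -0.006 0" --pt "0 0 0 0 0 0 0" --pt "0 0 0 0 0 0 255" --pt "0 0 0 0 0 0 255"

```text
clock: 24.33
ee_pos: [654.2, -186.4, 29.4]
tcp_rot: [3.14, 0.001, 1.572]
force: [0.8, 1.1, -0.5]
gripper_width: 0.886
```

Request:
jog_arm --pt "0 0 0 0 0 0 255" --pt "0 0 0 0 0 0 255" --pt "0 0 0 0 0 0 255" --pt "0 0 0 0 0 0 255" --pt "0 0 0 0 0 0 255" --pt "0 0 0 0 0 0 255"

```text
clock: 24.83
ee_pos: [653.1, -186.3, 27.9]
tcp_rot: [-3.141, -0.0, 1.571]
force: [-0.6, -0.0, 2.1]
gripper_width: 0.495
```

Request:
jog_arm --pt "0 0 0 0 0 0.03 255" --pt "0 0 0 0 0 0.035 255" --pt "0 0 0 0 0 0.025 255" --pt "0 0 0 -0.0226 0.0297 0 255" --pt "0 0 0 -0.0226 0.0297 0 255" --pt "0 0 0 -0.0226 0.0297 0 255" --pt "0 0 0 -0.0226 0.0297 0 255" --pt "0 0 0 -0.0226 0.0297 0 255"

```text
clock: 25.5
ee_pos: [538.8, -36.6, 117.5]
tcp_rot: [-3.141, -0.0, 1.571]
force: [0.7, 0.5, -1.5]
gripper_width: 0.491
```

Request:
jog_arm --pt "0 0 0 -0.0226 0.0297 0 255" --pt "0 0 0 -0.0226 0.0297 0 255" --pt "0 0 0 -0.0226 0.0297 0 255" --pt "0 0 0 -0.0226 0.0297 0 255" --pt "0 0 0 -0.0226 0.0297 0 255" --pt "0 0 0 0 0 0 255" --pt "0 0 0 0 0 0 255" --pt "0 0 0 0 0 0 255"

```text
clock: 26.17
ee_pos: [428.1, 110.7, 117.9]
tcp_rot: [3.14, 0.0, 1.573]
force: [0.8, 0.5, -2.4]
gripper_width: 0.489
```

```bash
cat > held.py <<'E'
from h import *
import sys
o=ctrl.get_obs(); p=o["ee_pos"]; dz=40-float(sys.argv[2]); print(p,o["gripper_width"])
im,c=shot("wrist",sys.argv[1])
e=proj(0,[p[0],p[1]+22,p[2]+dz],c); e2=proj(0,[p[0],p[1]+18,p[2]+dz],c); print("pred top front edge row",e.round(1),"px/mm",(e2[1]-e[1])/4)
u=int(round(e[0])); print([(r,*map(int,im[r,u-3:u+4].mean(0))) for r in range(int(e[1])-18,int(e[1])+40,3)])
E
python3 held.py w12 28
```

```text
[428.0572328  110.69666192 117.93675799] 0.4894860562367476
pred top front edge row [315.8 250. ] px/mm 1.9812954629080082
[(231, 144, 81, 50), (234, 154, 87, 54), (237, 133, 74, 45), (240, 178, 105, 65), (243, 120, 65, 40), (246, 109, 59, 36), (249, 157, 90, 55), (252, 161, 92, 57), (255, 161, 92, 57), (258, 161, 92, 57), (261, 161, 92, 57), (264, 161, 92, 56), (267, 160, 91, 55), (270, 160, 91, 56), (273, 136, 83, 59), (276, 77, 74, 69), (279, 75, 74, 69), (282, 75, 73, 68), (285, 74, 71, 66), (288, 75, 72, 67)]
```

Request:
jog_arm --pt "0 0 0 -0.001 0 -0.02 255" --pt "0 0 0 0 0 -0.02 255" --pt "0 0 0 0 0 -0.01 255" --pt "0 0 0 0 0 -0.005 255" --pt "0 0 0 0 0 -0.004 255" --pt "0 0 0 0 0 -0.002 255" --pt "0 0 0 0 0 0 255" --pt "0 0 0 0 0 0 255"

```text
clock: 26.88
ee_pos: [427.0, 110.5, 57.2]
tcp_rot: [3.141, -0.0, 1.571]
force: [0.7, 0.2, -1.5]
gripper_width: 0.492
```

Request:
jog_arm --pt "0 0 0 0 0 0 60" --pt "0 0 0 0 0 0 60" --pt "0 0 0 0 0 0 60" --pt "0 0 0 0 0 0.03 60" --pt "0 0 0 0 0 0 255" --pt "0 0 0 0 0 0 255" --pt "0 0 0 0 0 0 255" --pt "0 0 0 0 0 0 255"

```text
clock: 27.55
ee_pos: [425.9, 110.7, 86.4]
tcp_rot: [-3.141, 0.0, 1.572]
force: [-0.2, -0.5, -0.4]
gripper_width: 0.498
```

Request:
jog_arm --pt "0 0 0 0.001 0.001 0 255" --pt "0 0 0 0 0 0 255" --pt "0 0 0 0 0 0 255" --pt "0 0 0 0 0 -0.01 255" --pt "0 0 0 0 0 -0.007 255" --pt "0 0 0 0 0 -0.003 255" --pt "0 0 0 0 0 -0.003 255" --pt "0 0 0 0 0 0 255"

```text
clock: 28.22
ee_pos: [427.2, 111.7, 63.3]
tcp_rot: [-3.141, 0.0, 1.571]
force: [-0.0, 0.1, 0.1]
gripper_width: 0.006
```

Request:
jog_arm --pt "0 0 0 0 0 -0.003 255" --pt "0 0 0 0 0 -0.003 255" --pt "0 0 0 0 0 -0.003 255" --pt "0 0 0 0 0 -0.003 255" --pt "0 0 0 0 0 -0.0015 255" --pt "0 0 0 0 0 0 255" --pt "0 0 0 0 0 0 255"

```text
clock: 28.8
ee_pos: [427.4, 111.7, 50.3]
tcp_rot: [-3.142, -0.0, 1.572]
force: [-1.3, 0.3, 6.4]
gripper_width: 0.003
```

Request:
jog_arm --pt "0 0 0 0 0 -0.0015 255" --pt "0 0 0 0 0 -0.001 255" --pt "0 0 0 0 0 0 255" --pt "0 0 0 0 0 0 255"

```text
clock: 29.13
ee_pos: [427.7, 111.8, 49.9]
tcp_rot: [3.14, -0.0, 1.572]
force: [-7.2, 0.1, 38.8]
gripper_width: 0.011
```

Request:
jog_arm --pt "0 0 0 0 0 0.03 255" --pt "0 0 0 0 0 0.04 255" --pt "0 0 0 0 0 0.04 0" --pt "0 0 0 0 0 0.03 0" --pt "0 0 0 0.0025 -0.037 0 0" --pt "0 0 0 0.0025 -0.037 0 0" --pt "0 0 0 0.0025 -0.037 0 0" --pt "0 0 0 0.0025 -0.037 0 0"

```text
clock: 29.8
ee_pos: [437.3, -37.5, 187.9]
tcp_rot: [3.141, 0.0, 1.573]
force: [0.8, 0.4, 0.0]
gripper_width: 0.422
```

Request:
jog_arm --pt "0 0 0 0.0025 -0.037 0 0" --pt "0 0 0 0.0025 -0.037 0 0" --pt "0 0 0 0.0025 -0.037 0 0" --pt "0 0 0 0.0025 -0.037 0 0" --pt "0 0 0 0 -0.011 0 0" --pt "0 0 0 0 0 0 0" --pt "0 0 0 0 0 0 0" --pt "0 0 0 0 0 0 0"

```text
clock: 30.47
ee_pos: [446.6, -193.7, 187.3]
tcp_rot: [-3.14, -0.001, 1.572]
force: [0.5, 0.3, 0.2]
gripper_width: 0.99
```

```bash
python3 find.py w13 bonnet cap stopper
```

```text
[ 446.64539016 -193.73286721  187.28832453] 1.5718564570465186 0.9903451190468933
bonnet wrist (array([ 470.6, -179.1]), np.float64(0.33), [333, 176, 28, 40, 632]) side0 (array([ 446., -188.]), np.float64(0.44), [283, 341, 22, 25, 290])
cap wrist (array([ 459.5, -298.8]), np.float64(0.82), [293, 283, 69, 53, 1857]) side0 (array([ 460.9, -295.6]), np.float64(0.01), [315, 414, 2, 3, 5])
stopper wrist None side0 (array([ 559.3, -284.7]), np.float64(0.77), [357, 366, 25, 29, 561])
```

Run:
```python
from find import *
im,c=load("w13")
for g in((480,-170),(490,-165)): print(contour_fit(im,c,g,"bonnet"))
hsv=cv2.cvtColor(im,cv2.COLOR_RGB2HSV); m=cv2.inRange(hsv,(40,70,20),(95,255,255)); n,l,st,ce=cv2.connectedComponentsWithStats(m)
print([(st[i].tolist(),ray(0,ce[i],25,c)[:2].round()) for i in range(1,n) if st[i,4]>100])
```

```text
(array([ 483.1, -169.8]), np.float64(0.76), [333, 169, 46, 47, 1468])
(array([ 483.2, -168.9]), np.float64(0.76), [333, 169, 46, 47, 1468])
[([333, 169, 46, 47, 1456], array([ 485., -171.]))]
```

Request:
jog_arm --pt "0 0 0 0.025 0.0165 0 0" --pt "0 0 0 0.012 0.008 -0.03 0" --pt "0 0 0 0 0 -0.04 0" --pt "0 0 0 0 0 -0.04 0" --pt "0 0 0 0 0 -0.035 0" --pt "0 0 0 0 0 -0.014 0" --pt "0 0 0 0 0 0 0" --pt "0 0 0 0 0 0 0"

```text
clock: 31.18
ee_pos: [483.7, -169.1, 28.4]
tcp_rot: [-3.14, -0.001, 1.573]
force: [0.5, -0.3, 0.8]
gripper_width: 1.0
```

Request:
jog_arm --pt "0 0 0 0 0 0 255" --pt "0 0 0 0 0 0 255" --pt "0 0 0 0 0 0 255" --pt "0 0 0 0 0 0 255" --pt "0 0 0 0 0 0 255" --pt "0 0 0 0 0 0 255" --pt "0 0 0 0 0 0 255" --pt "0 0 0 0 0 0 255"

```text
clock: 31.85
ee_pos: [484.5, -170.9, 29.0]
tcp_rot: [3.141, 0.0, 1.571]
force: [-1.7, 0.5, 2.4]
gripper_width: 0.494
```

Request:
jog_arm --pt "0 0 0 0 0 0.03 255" --pt "0 0 0 0 0 0.035 255" --pt "0 0 0 0 0 0.025 255" --pt "0 0 0 0.0008 0.037 0 255" --pt "0 0 0 0.0008 0.037 0 255" --pt "0 0 0 0.0008 0.037 0 255" --pt "0 0 0 0.0008 0.037 0 255" --pt "0 0 0 0.0008 0.037 0 255"

```text
clock: 32.52
ee_pos: [487.7, 15.7, 118.7]
tcp_rot: [-3.141, -0.0, 1.571]
force: [0.9, 0.3, -0.6]
gripper_width: 0.493
```

Request:
jog_arm --pt "0 0 0 0.0007 0.037 0 255" --pt "0 0 0 0 0.006 0 255" --pt "0 0 0 0 0 0 255" --pt "0 0 0 0 0 0 255" --pt "0 0 0 0 0 0 255"

```text
clock: 32.93
ee_pos: [489.0, 56.1, 118.6]
tcp_rot: [-3.141, 0.001, 1.571]
force: [-0.5, -0.4, -1.8]
gripper_width: 0.492
```

```bash
python3 held.py w14 29
```

```text
[488.97855259  56.14541253 118.60298059] 0.49221637424003073
pred top front edge row [315.7 249.3] px/mm 1.9704626047526332
[(231, 39, 69, 46), (234, 39, 69, 46), (237, 56, 98, 65), (240, 64, 111, 75), (243, 43, 76, 50), (246, 42, 76, 50), (249, 61, 106, 71), (252, 62, 107, 72), (255, 61, 107, 72), (258, 61, 107, 72), (261, 61, 107, 72), (264, 62, 107, 72), (267, 62, 108, 72), (270, 62, 107, 72), (273, 62, 107, 72), (276, 85, 109, 70), (279, 184, 142, 61), (282, 191, 147, 62), (285, 190, 146, 62), (288, 190, 146, 62)]
```

Request:
jog_arm --pt "0 0 0 0 0.001 -0.02 255" --pt "0 0 0 0 0 -0.02 255" --pt "0 0 0 0 0 -0.01 255" --pt "0 0 0 0 0 -0.005 255" --pt "0 0 0 0 0 -0.004 255" --pt "0 0 0 0 0 -0.002 255" --pt "0 0 0 0 0 0 255" --pt "0 0 0 0 0 0 255"

```text
clock: 33.65
ee_pos: [489.5, 58.1, 58.2]
tcp_rot: [3.141, 0.0, 1.571]
force: [-0.6, 0.0, -1.3]
gripper_width: 0.493
```

Request:
jog_arm --pt "0 0 0 0 0 0 60" --pt "0 0 0 0 0 0 60" --pt "0 0 0 0 0 0 60" --pt "0 0 0 0 0 0.03 60" --pt "0 0 0 0 0 0 255" --pt "0 0 0 0 0 0 255" --pt "0 0 0 0 0 0 255" --pt "0 0 0 0 0 0 255"

```text
clock: 34.32
ee_pos: [488.5, 58.3, 87.3]
tcp_rot: [-3.141, -0.0, 1.572]
force: [-0.1, -0.3, 0.0]
gripper_width: 0.499
```

Request:
jog_arm --pt "0 0 0 0 0.001 0 255" --pt "0 0 0 0 0 0 255" --pt "0 0 0 0 0 0 255" --pt "0 0 0 0 0 -0.01 255" --pt "0 0 0 0 0 -0.007 255" --pt "0 0 0 0 0 -0.003 255" --pt "0 0 0 0 0 -0.003 255" --pt "0 0 0 0 0 0 255"

```text
clock: 34.98
ee_pos: [488.7, 59.2, 64.0]
tcp_rot: [-3.14, -0.0, 1.571]
force: [0.4, -0.7, 0.1]
gripper_width: 0.003
```

Request:
jog_arm --pt "0 0 0 0 0 -0.003 255" --pt "0 0 0 0 0 -0.003 255" --pt "0 0 0 0 0 -0.003 255" --pt "0 0 0 0 0 -0.003 255" --pt "0 0 0 0 0 -0.002 255" --pt "0 0 0 0 0 -0.002 255" --pt "0 0 0 0 0 0 255" --pt "0 0 0 0 0 0 255"

```text
clock: 35.65
ee_pos: [489.2, 59.2, 50.1]
tcp_rot: [3.141, 0.0, 1.572]
force: [-4.3, -0.2, 19.4]
gripper_width: 0.006
```

Request:
jog_arm --pt "0 0 0 0 0 -0.001 255" --pt "0 0 0 0 0 0 255" --pt "0 0 0 0 0 0 255"

```text
clock: 35.9
ee_pos: [489.3, 59.3, 50.0]
tcp_rot: [3.14, 0.0, 1.572]
force: [-7.4, 0.2, 30.0]
gripper_width: 0.006
```

Request:
jog_arm --pt "0 0 0 0 0 0.03 255" --pt "0 0 0 0 0 0.04 255" --pt "0 0 0 0 0 0.04 0" --pt "0 0 0 0 0 0.03 0" --pt "0 0 0 0.0071 -0.0344 0 0" --pt "0 0 0 0.0071 -0.0344 0 0" --pt "0 0 0 0.0071 -0.0344 0 0" --pt "0 0 0 0.0071 -0.0344 0 0"

```text
clock: 36.57
ee_pos: [517.6, -79.7, 188.0]
tcp_rot: [3.141, 0.0, 1.572]
force: [0.7, -0.5, 0.9]
gripper_width: 0.423
```

Request:
jog_arm --pt "0 0 0 0.0071 -0.0344 0 0" --pt "0 0 0 0.0071 -0.0344 0 0" --pt "0 0 0 0.0071 -0.0344 0 0" --pt "0 0 0 0.0071 -0.0344 0 0" --pt "0 0 0 0.0071 -0.0344 0 0" --pt "0 0 0 0.0071 -0.0344 0 0" --pt "0 0 0 0 0 0 0" --pt "0 0 0 0 0 0 0"

```text
clock: 37.23
ee_pos: [560.0, -286.6, 187.0]
tcp_rot: [-3.141, -0.0, 1.569]
force: [-0.7, 0.9, -0.6]
gripper_width: 0.994
```

```bash
python3 find.py w15 stopper cap
```

```text
[ 560.01663614 -286.60162968  187.03585304] 1.568761369112984 0.9939404761034975
stopper wrist (array([ 559.5, -284.6]), np.float64(0.83), [293, 193, 44, 45, 1577]) side0 (array([ 559.3, -284.7]), np.float64(0.77), [357, 366, 25, 29, 561])
cap wrist (array([ 463. , -296.4]), np.float64(0.64), [193, 201, 48, 46, 1333]) side0 (array([ 460.9, -295.6]), np.float64(0.01), [315, 414, 2, 3, 5])
```

Request:
jog_arm --pt "0 0 0 0 0.0015 -0.03 0" --pt "0 0 0 0 0 -0.04 0" --pt "0 0 0 0 0 -0.04 0" --pt "0 0 0 0 0 -0.035 0" --pt "0 0 0 0 0 -0.014 0" --pt "0 0 0 0 0 0 0" --pt "0 0 0 0 0 0 0" --pt "0 0 0 0 0 0 255"

```text
clock: 37.95
ee_pos: [561.0, -282.9, 30.2]
tcp_rot: [3.14, 0.001, 1.572]
force: [0.8, -0.4, 0.7]
gripper_width: 0.956
```

Request:
jog_arm --pt "0 0 0 0 0 0 255" --pt "0 0 0 0 0 0 255" --pt "0 0 0 0 0 0 255" --pt "0 0 0 0 0 0 255" --pt "0 0 0 0 0 0 255" --pt "0 0 0 0 0 0 255" --pt "0 0 0 0 0 0 255"

```text
clock: 38.53
ee_pos: [560.1, -283.4, 29.0]
tcp_rot: [3.142, 0.0, 1.571]
force: [0.2, 0.6, 2.5]
gripper_width: 0.492
```

Request:
jog_arm --pt "0 0 0 0 0 0.03 255" --pt "0 0 0 0 0 0.035 255" --pt "0 0 0 0 0 0.025 255" --pt "0 0 0 -0.0129 0.0337 0 255" --pt "0 0 0 -0.0129 0.0337 0 255" --pt "0 0 0 -0.0129 0.0337 0 255" --pt "0 0 0 -0.0129 0.0337 0 255" --pt "0 0 0 -0.0129 0.0337 0 255"

```text
clock: 39.2
ee_pos: [494.4, -113.4, 118.6]
tcp_rot: [-3.141, -0.0, 1.571]
force: [1.4, -0.1, -1.9]
gripper_width: 0.493
```

Request:
jog_arm --pt "0 0 0 -0.0129 0.0337 0 255" --pt "0 0 0 -0.0129 0.0337 0 255" --pt "0 0 0 -0.0129 0.0337 0 255" --pt "0 0 0 -0.0129 0.0337 0 255" --pt "0 0 0 -0.0129 0.0337 0 255" --pt "0 0 0 0 0 0 255" --pt "0 0 0 0 0 0 255" --pt "0 0 0 0 0 0 255"

```text
clock: 39.87
ee_pos: [431.5, 53.6, 118.9]
tcp_rot: [3.141, 0.0, 1.573]
force: [-0.3, -0.3, -1.3]
gripper_width: 0.495
```

```bash
python3 held.py w16 29
```

```text
[431.46519775  53.58893809 118.85243787] 0.49515892390869887
pred top front edge row [315.8 249.3] px/mm 1.9702611241625192
[(231, 192, 197, 185), (234, 192, 197, 185), (237, 186, 189, 177), (240, 124, 117, 101), (243, 126, 118, 100), (246, 132, 124, 106), (249, 136, 128, 109), (252, 172, 169, 146), (255, 192, 191, 167), (258, 192, 191, 167), (261, 192, 191, 167), (264, 192, 191, 167), (267, 192, 191, 167), (270, 193, 191, 167), (273, 192, 191, 167), (276, 193, 191, 167), (279, 192, 191, 167), (282, 192, 191, 167), (285, 187, 186, 163), (288, 157, 153, 142)]
```

Request:
jog_arm --pt "0 0 0 0 0.001 -0.02 255" --pt "0 0 0 0 0 -0.02 255" --pt "0 0 0 0 0 -0.01 255" --pt "0 0 0 0 0 -0.005 255" --pt "0 0 0 0 0 -0.004 255" --pt "0 0 0 0 0 -0.002 255" --pt "0 0 0 0 0 0 255" --pt "0 0 0 0 0 0 255"

```text
clock: 40.58
ee_pos: [431.6, 54.4, 58.2]
tcp_rot: [3.141, 0.0, 1.571]
force: [-0.3, 0.4, -0.4]
gripper_width: 0.496
```

Request:
jog_arm --pt "0 0 0 0 0 0 60" --pt "0 0 0 0 0 0 60" --pt "0 0 0 0 0 0 60" --pt "0 0 0 0 0 0.03 60" --pt "0 0 0 0 0 0 255" --pt "0 0 0 0 0 0 255" --pt "0 0 0 0 0 0 255" --pt "0 0 0 0 0 0 255"

```text
clock: 41.25
ee_pos: [430.5, 54.8, 87.4]
tcp_rot: [-3.141, -0.0, 1.572]
force: [-0.1, -0.6, 0.8]
gripper_width: 0.499
```

Request:
jog_arm --pt "0 0 0 0 -0.001 0 255" --pt "0 0 0 0 0 0 255" --pt "0 0 0 0 0 0 255" --pt "0 0 0 0 0 -0.01 255" --pt "0 0 0 0 0 -0.007 255" --pt "0 0 0 0 0 -0.003 255" --pt "0 0 0 0 0 -0.003 255" --pt "0 0 0 0 0 0 255"

```text
clock: 41.92
ee_pos: [430.9, 53.7, 64.3]
tcp_rot: [-3.141, -0.0, 1.571]
force: [-0.1, 0.4, 0.2]
gripper_width: 0.003
```

Request:
jog_arm --pt "0 0 0 0 0 -0.003 255" --pt "0 0 0 0 0 -0.003 255" --pt "0 0 0 0 0 -0.003 255" --pt "0 0 0 0 0 -0.003 255" --pt "0 0 0 0 0 -0.002 255" --pt "0 0 0 0 0 -0.0025 255" --pt "0 0 0 0 0 0 255" --pt "0 0 0 0 0 0 255"

```text
clock: 42.58
ee_pos: [431.4, 53.8, 50.0]
tcp_rot: [3.141, 0.0, 1.572]
force: [-6.5, -0.1, 29.7]
gripper_width: 0.008
```

Request:
jog_arm --pt "0 0 0 0 0 0.03 255" --pt "0 0 0 0 0 0.04 255" --pt "0 0 0 0 0 0.04 0" --pt "0 0 0 0 0 0.03 0" --pt "0 0 0 0.003 -0.035 0 0" --pt "0 0 0 0.003 -0.035 0 0" --pt "0 0 0 0.003 -0.035 0 0" --pt "0 0 0 0.003 -0.035 0 0"

```text
clock: 43.25
ee_pos: [443.0, -87.6, 188.6]
tcp_rot: [3.141, 0.0, 1.573]
force: [0.9, 0.5, -0.6]
gripper_width: 0.42
```

Request:
jog_arm --pt "0 0 0 0.003 -0.035 0 0" --pt "0 0 0 0.003 -0.035 0 0" --pt "0 0 0 0.003 -0.035 0 0" --pt "0 0 0 0.003 -0.035 0 0" --pt "0 0 0 0.003 -0.035 0 0" --pt "0 0 0 0.003 -0.035 0 0" --pt "0 0 0 0 0 0 0" --pt "0 0 0 0 0 0 0"

```text
clock: 43.92
ee_pos: [461.0, -297.9, 187.8]
tcp_rot: [-3.141, -0.0, 1.569]
force: [-0.3, 0.5, -0.6]
gripper_width: 0.992
```

```bash
python3 find.py w17 cap
```

```text
[ 460.95385122 -297.93543377  187.81469117] 1.5687239448277674 0.9922787282117849
cap wrist (array([ 459., -295.]), np.float64(0.62), [294, 190, 41, 46, 1156]) side0 (array([ 460.9, -295.6]), np.float64(0.01), [315, 414, 2, 3, 5])
```

Request:
jog_arm --pt "0 0 0 -0.001 0.003 -0.03 0" --pt "0 0 0 0 0 -0.04 0" --pt "0 0 0 0 0 -0.04 0" --pt "0 0 0 0 0 -0.035 0" --pt "0 0 0 0 0 -0.015 0" --pt "0 0 0 0 0 0 0" --pt "0 0 0 0 0 0 0" --pt "0 0 0 0 0 0 255"

```text
clock: 44.63
ee_pos: [460.8, -293.0, 29.5]
tcp_rot: [3.141, 0.001, 1.572]
force: [0.1, -0.6, 0.2]
gripper_width: 0.958
```

Request:
jog_arm --pt "0 0 0 0 0 0 255" --pt "0 0 0 0 0 0 255" --pt "0 0 0 0 0 0 255" --pt "0 0 0 0 0 0 255" --pt "0 0 0 0 0 0 255" --pt "0 0 0 0 0 0 255" --pt "0 0 0 0 0 0 255"

```text
clock: 45.22
ee_pos: [460.0, -293.4, 28.5]
tcp_rot: [-3.142, 0.0, 1.571]
force: [-0.7, 0.8, 3.4]
gripper_width: 0.496
```

Request:
jog_arm --pt "0 0 0 0 0 0.03 255" --pt "0 0 0 0 0 0.035 255" --pt "0 0 0 0 0 0.025 255" --pt "0 0 0 -0.0086 0.0343 0 255" --pt "0 0 0 -0.0086 0.0343 0 255" --pt "0 0 0 -0.0086 0.0343 0 255" --pt "0 0 0 -0.0086 0.0343 0 255" --pt "0 0 0 -0.0086 0.0343 0 255"

```text
clock: 45.88
ee_pos: [416.0, -120.3, 118.1]
tcp_rot: [-3.141, -0.0, 1.571]
force: [-0.2, 0.0, -2.7]
gripper_width: 0.495
```

Request:
jog_arm --pt "0 0 0 -0.0086 0.0343 0 255" --pt "0 0 0 -0.0086 0.0343 0 255" --pt "0 0 0 -0.0086 0.0343 0 255" --pt "0 0 0 -0.0086 0.0343 0 255" --pt "0 0 0 -0.0086 0.0343 0 255" --pt "0 0 0 0 0 0 255" --pt "0 0 0 0 0 0 255" --pt "0 0 0 0 0 0 255"

```text
clock: 46.55
ee_pos: [374.3, 49.6, 118.3]
tcp_rot: [3.141, 0.0, 1.573]
force: [-0.1, 0.1, -1.3]
gripper_width: 0.495
```

```bash
python3 held.py w18 28.5
```

```text
[374.31219292  49.60823964 118.31218868] 0.4947207896832305
pred top front edge row [315.9 249.7] px/mm 1.9760195286855833
[(231, 29, 29, 27), (234, 29, 28, 25), (237, 15, 16, 15), (240, 16, 15, 15), (243, 16, 15, 14), (246, 17, 15, 15), (249, 16, 16, 14), (252, 17, 15, 15), (255, 20, 19, 18), (258, 20, 20, 19), (261, 22, 21, 20), (264, 24, 23, 20), (267, 26, 25, 22), (270, 27, 25, 23), (273, 26, 25, 22), (276, 55, 53, 50), (279, 82, 80, 74), (282, 86, 83, 78), (285, 86, 83, 78), (288, 84, 82, 76)]
```

Request:
jog_arm --pt "0 0 0 -0.0005 0.001 -0.02 255" --pt "0 0 0 0 0 -0.02 255" --pt "0 0 0 0 0 -0.01 255" --pt "0 0 0 0 0 -0.005 255" --pt "0 0 0 0 0 -0.004 255" --pt "0 0 0 0 0 -0.002 255" --pt "0 0 0 0 0 0 255" --pt "0 0 0 0 0 0 255"

```text
clock: 47.27
ee_pos: [375.3, 50.2, 57.3]
tcp_rot: [3.14, -0.002, 1.567]
force: [1.6, 7.4, -0.9]
gripper_width: 0.494
```

Request:
jog_arm --pt "0 0 0 0 0 0 60" --pt "0 0 0 0 0 0 60" --pt "0 0 0 0 0 0 60" --pt "0 0 0 0 0 0.03 60" --pt "0 0 0 0 0 0 255" --pt "0 0 0 0 0 0 255" --pt "0 0 0 0 0 0 255" --pt "0 0 0 0 0 0 255"

```text
clock: 47.93
ee_pos: [373.1, 50.5, 86.8]
tcp_rot: [-3.141, 0.0, 1.571]
force: [0.6, 0.6, 0.1]
gripper_width: 0.502
```

Request:
jog_arm --pt "0 0 0 0 -0.001 0 255" --pt "0 0 0 0 0 0 255" --pt "0 0 0 0 0 0 255" --pt "0 0 0 0 0 -0.01 255" --pt "0 0 0 0 0 -0.007 255" --pt "0 0 0 0 0 -0.003 255" --pt "0 0 0 0 0 -0.003 255" --pt "0 0 0 0 0 0 255"

```text
clock: 48.6
ee_pos: [374.6, 49.6, 64.0]
tcp_rot: [3.14, 0.0, 1.572]
force: [0.9, -0.1, 1.4]
gripper_width: 0.006
```

Request:
jog_arm --pt "0 0 0 0 0 -0.003 255" --pt "0 0 0 0 0 -0.003 255" --pt "0 0 0 0 0 -0.003 255" --pt "0 0 0 0 0 -0.003 255" --pt "0 0 0 0 0 -0.002 255" --pt "0 0 0 0 0 -0.0025 255" --pt "0 0 0 0 0 0 255" --pt "0 0 0 0 0 0 255"

```text
clock: 49.27
ee_pos: [378.9, 47.0, 50.5]
tcp_rot: [3.132, 0.005, 1.575]
force: [-0.4, -19.5, 43.8]
gripper_width: 0.005
```

Request:
jog_arm --pt "0 0 0 0 0 0.02 255" --pt "0 0 0 0 0 0.04 255" --pt "0 0 0 0.012 0 0.04 255" --pt "0 0 0 0.012 -0.015 0.035 255" --pt "0 0 0 0.012 -0.02 0.03 255" --pt "0 0 0 0.012 -0.02 0.03 255" --pt "0 0 0 0.012 -0.02 0.0 255" --pt "0 0 0 0.012 0 0 255"

```text
clock: 49.93
ee_pos: [447.0, -27.9, 244.4]
tcp_rot: [3.138, 0.002, 1.57]
force: [0.8, 0.3, 0.2]
gripper_width: 0.002
```

Request:
jog_arm --pt "0 0 0 0.01 -0.005 0 255" --pt "0 0 0 0 0 0 255" --pt "0 0 0 0 0 0 255"

```text
clock: 50.18
ee_pos: [454.4, -29.4, 241.2]
tcp_rot: [-3.138, -0.001, 1.572]
force: [-0.2, -0.0, -0.5]
gripper_width: 0.006
```

Run:
```python
from h import *
o=ctrl.get_obs(); print(o["ee_pos"],o["tcp_rot"])
im,c=shot("wrist","w19"); b,_=shot("side","d9"); a,_=shot("scene","s9")
A=cv2.resize(im[0:180,150:390],(800,600),interpolation=2)[:400]
W=cv2.resize(im[0:180,150:390],(480,360),interpolation=2)
S=cv2.resize(b[210:300,200:320],(320,240),interpolation=2);  Q=cv2.resize(a[190:280,310:430],(320,240),interpolation=2)
C=np.zeros((480,800,3),np.uint8); C[:360,:480]=W; C[:240,480:]=S; C[240:,480:]=Q
C[360:,:480]=cv2.resize(b[200:440:2,120:480],(480,120))
cv2.imwrite("pics/c9.png",C[:,:,::-1])
```

```text
[454.37636041 -29.3902854  241.16446306] [-3.13769037e+00 -1.24740588e-03  1.57188099e+00]
```

View pics/c9.png

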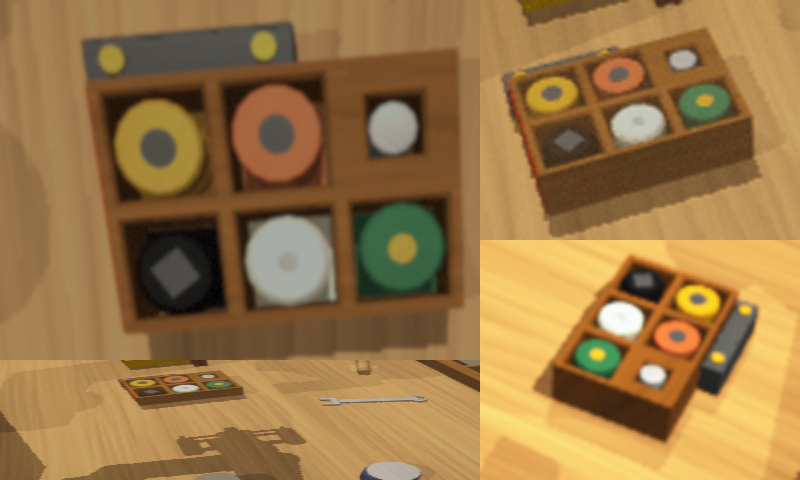

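```bash
sed -i 's/print(len(o)); /print(len(o)); o=o[(o[:,0]>338)\&(o[:,0]<425)]/' strip.py; for f in w6 w8 w19; do echo $f; python3 strip.py $f; done
cat > fit2.py <<'E'
import re
s=open('trayfit.py').read()
s=s.replace("'w8'","'w19'").replace("g=lambda u,v:(155+u/3.6,v/3.6)","g=lambda u,v:(150+u/2,v/2)")
s=re.sub(r"^ob=.*$","ob=[(a,g(*b)) for a,b in [((147,-31),(88,84)),((-31,-31),(457,48)),((-31,89),(463,304)),((147,89),(125,332)),((140,-24),(104,97)),((92,-24),(205,86)),((82,-24),(222,84)),((34,-24),(326,74)),((140,34),(123,220)),((24,34),(350,199)),((-24,34),(446,190))]]",s,flags=re.M)
s=re.sub(r"g\(693,224\)","g(392,127)",s).replace("g(200,62)","g(111,59)").replace("g(473,61)","g(263,45)")
exec(s)
E
python3 fit2.py
python3 - <<'E'
from h import *
# apparent radius of each part's top circle -> implied height, wrist
im,c=load("w19"); hsv=cv2.cvtColor(im,cv2.COLOR_RGB2HSV); 
for n,p in dict(ferrule=(158,147),coupling=(277,134),stopper=(288,260),bonnet=(402,248),cap=(178,270)).items():
    print(n,ray(0,(150+p[0]/2,p[1]/2),50,c)[:2].round(1))
E
```

```text
w6
15
yaw 6.052169222779805 y@385 157.21420355125218 res 0.2745298724144645
yaw 6.294951061496288 y@385 140.79697857795537 res 0.24182341634557156
w8
17
yaw 4.159093244127139 y@385 158.85693041282664 res 1.629951927771387e-14
yaw 4.14520649516917 y@385 144.82518571213942 res 1.629951927771387e-14
w19
19
yaw 4.201246786267849 y@385 159.49991427918417 res 0.2570576221227591
yaw 18.47108393323704 y@385 131.68924791350773 res 18.074983139582546
[485.38192633 116.18295592] 184.72890158688998 [-1.3 -2.1  1.  -1.5  1.6  0.8  0.6  1.  -0.8 -1.2 -1.7 -0.3  0.2 -0.2
 -1.7  0.1 -0.4  1.1  1.2  1.5  1.5  1.8]
ferrule [369.8 106.6  50. ]
coupling [427.6 111.4  50. ]
cap [374.6  48.8  50. ]
stopper [432.4  53.6  50. ]
bonnet [490.2  58.4  50. ]
screws [320.7 154.3] [396.5 162. ]
pin [483.1 114.4] tray pt [485.38192633 116.18295592   0.        ] screws [345.1 147.8] [420.2 153.9]
ferrule [369.  105.5]
coupling [427.3 111.3]
stopper [431.7  52.6]
bonnet [489.6  58.5]
cap [375.3  47.7]
```

Request:
jog_arm --pt "0 0 0 -0.025 0.026 0 255" --pt "0 0 0 -0.025 0.026 0 255" --pt "0 0 0 -0.024 0.026 -0.01 255" --pt "0 0 0 0 0 -0.04 255" --pt "0 0 0 0 0 -0.04 255" --pt "0 0 0 0 0 -0.04 255" --pt "0 0 0 0 0 -0.035 255" --pt "0 0 0 0 0 0 255"

```text
clock: 51.0
ee_pos: [375.9, 48.4, 73.1]
tcp_rot: [-3.13, -0.001, 1.572]
force: [-1.1, -0.2, 0.2]
gripper_width: 0.004
```

Request:
jog_arm --pt "0 0 0 0 0 0 255" --pt "0 0 0 0 0 -0.01 255" --pt "0 0 0 0 0 -0.007 255" --pt "0 0 0 0 0 0 255" --pt "0 0 0 0 0 0 255"

```text
clock: 51.42
ee_pos: [382.3, 47.7, 61.9]
tcp_rot: [3.14, 0.0, 1.572]
force: [-0.7, -0.3, 0.1]
gripper_width: 0.006
```

Request:
jog_arm --pt "0 0 0 -0.003 0.001 -0.005 255" --pt "0 0 0 0 0 -0.003 255" --pt "0 0 0 0 0 -0.002 255" --pt "0 0 0 0 0 0 255" --pt "0 0 0 0 0 0 255"

```text
clock: 51.83
ee_pos: [378.4, 48.7, 50.6]
tcp_rot: [-3.141, -0.0, 1.571]
force: [-0.3, 0.6, 0.1]
gripper_width: 0.005
```

Request:
jog_arm --pt "0 0 0 0 0 -0.001 255" --pt "0 0 0 0 0 -0.001 255" --pt "0 0 0 0 0 -0.001 255" --pt "0 0 0 0 0 0 255" --pt "0 0 0 0 0 0 255"

```text
clock: 52.25
ee_pos: [379.2, 48.7, 49.7]
tcp_rot: [3.14, 0.0, 1.572]
force: [-6.3, 0.6, 42.4]
gripper_width: 0.006
```

Request:
jog_arm --pt "0 0 0 0 0 0.02 255" --pt "0 0 0 0 0 0.04 255" --pt "0 0 0 0.015 0 0.04 255" --pt "0 0 0 0.015 -0.015 0.035 255" --pt "0 0 0 0.015 -0.02 0.03 255" --pt "0 0 0 0.015 -0.02 0.03 255" --pt "0 0 0 0.01 -0.02 0.0 255" --pt "0 0 0 0 0 0 255"

```text
clock: 52.92
ee_pos: [452.2, -29.6, 244.2]
tcp_rot: [3.135, 0.003, 1.57]
force: [0.9, -0.2, 0.3]
gripper_width: 0.004
```

Request:
jog_arm --pt "0 0 0 0 0 0 255" --pt "0 0 0 0 0 0 255" --pt "0 0 0 0 0 0 255"

```text
clock: 53.17
ee_pos: [446.5, -25.3, 240.6]
tcp_rot: [-3.139, -0.001, 1.572]
force: [-0.5, -0.1, 0.4]
gripper_width: 0.005
```

Run:
```python
from h import *
im,c=shot("wrist","w20"); print(ctrl.get_obs()["ee_pos"])
# image-registration of tray against w19 via plane z=50 rectification
def rect(im,c):
    src=np.float32([proj(0,[x,y,50],c) for x,y in((300,0),(540,0),(540,170),(300,170))]); dst=np.float32([(0,510),(720,510),(720,0),(0,0)])
    return cv2.cvtColor(cv2.warpPerspective(im,cv2.getPerspectiveTransform(src,dst),(720,510)),cv2.COLOR_RGB2GRAY)
a,b=rect(*load("w19")),rect(im,c); w=np.eye(2,3,dtype=np.float32)
cc,w=cv2.findTransformECC(a,b,w,cv2.MOTION_EUCLIDEAN,(3,200,1e-6)); print(cc,np.degrees(np.arctan2(w[1,0],w[0,0])),w[:,2]/3)
print(ctrl.finish_job())
```

```text
[446.71522329 -25.30911574 240.71977781]
0.9444926588305428 0.04767797 [ 0.09497084 -0.11230297]
the job is handed in; nothing more can be done
None
```

I put the offcut in the yellow scrap box, swung the tray clockwise onto the fence, then put all five fittings in their own-coloured pockets and pressed them down. The job was handed in at about 53 s, with the arm clear of everything.

**Tray:** after the first push it was still about 2° short of the fence, so I pushed again until it came up hard at about 39 N. In the last full check the tray and fence directions agreed within about 0.1°. Comparing the last two pictures showed the tray had not moved after that.

**Fittings:** each press met a hard stop with the fingertips at 49.6–50.0 mm, level with the 50 mm tray top. The cap's first press went sideways, with about 20 N side force, because it was near the arm's inner reach. I pressed it again cleanly and it stopped at 49.7 mm. The bonnet was knocked aside during the run; I found it again and placed it.

**Checks that failed or disagreed:**
- The ferrule press peaked at about 60 N, which is under the 120 N wrist limit but more than I meant to use.
- One automatic reading of the fence edge in the last check was too noisy to use, so I relied on fitting the tray outline and the fence screws instead.
- I did not check the bystanders one by one at the end. No move went near them.

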